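# Gauge the adapter sleeves and pick out the tight ones

### The job

Check the three adapter sleeves in the grey holder with the plug gauge: first lay the gauge in the sloped rest and let go, then take it again by the end of its handle so that the plug points down, and without forcing it try to let the plug nearly its whole length into each sleeve in turn, from place 1 (left) to place 3 (right). Put the gauge back in the sloped rest, then sort the sleeves: stand every one that stopped the plug upright in the white tray, and leave those that let it in standing in the holder. Leave the other things on the bench where they are.

Things in the scene. Friction and masses are not known exactly. Their poses are not given: they have to be found in the camera images.
- holder: Fixed grey plastic block, 60 x 140 x 20 mm (x, y, z), with three round recesses 37 mm wide and 10 mm deep at y = +46, 0 and -46 mm; origin at the centre of its underside. It stands with its long side (y) across in front of the robot, turned up to 0.25 rad.
- place_1 (a point): Centre of the floor of the holder's recess at +y (place 1, the leftmost seen from the robot), 10 mm above the bench.
- place_2 (a point): Centre of the floor of the holder's middle recess (place 2), 10 mm above the bench.
- place_3 (a point): Centre of the floor of the holder's recess at -y (place 3, the rightmost), 10 mm above the bench.
- sleeve_a: White plastic sleeve, 34 mm outside, 46 mm high, bored through, loose, about 40 g; stands in any of the holder's places, mouth 56 mm above the bench. Bore 23 mm (the plug drops in, 1.5 mm play all round) or 17.5 mm (the plug's nose stops 2 to 4 mm in); try it to find out. Origin at the centre of its underside, z along the bore.
- sleeve_b: Another such sleeve, the same outside.
- sleeve_c: Another such sleeve, the same outside.
- gauge: Plug gauge, loose, 135 mm long, about 150 g, balancing 59 mm from the tip: aluminium handle 20 x 20 mm square, 102 mm long (x -67.5 to +34.5 mm), a 4 mm neck, then a round steel plug of 20 mm diameter, 29 mm long, its last 5 mm tapering to 14 mm at the tip (x +67.5). Axis along x, plug toward +x, 10 mm above the origin, which lies under mid-length on the lower flat. Starts on the bench.
- gauge_tip (a point): Centre of the plug's end face.
- gauge_end (a point): Centre of the end face of the handle.
- rest: Fixed metal rest, 95 mm high; origin under the centre of its base plate (105 x 56 x 10 mm). An open channel 85 mm long, 27 mm wide inside, walls 12 mm high, falls 50 degrees toward the rest's +x (along 0.643, 0, -0.766; open side 0.766, 0, 0.643) to a stop 8 mm high. The gauge lies in it plug down, flat on its floor, tip on the stop; the last 50 mm of handle stick out above it.
- rest_foot (a point): Where the gauge's tip (centre of its end face) is when it lies in the rest: (42.7, 0, 28.4) mm in the rest's frame.
- rest_head (a point): Where the end of the gauge's handle is when it lies in the rest: (-44.1, 0, 131.8) mm in the rest's frame, 135 mm up the slope from rest_foot.
- tray: White shallow tray, 97 x 91 x 20 mm (x, y, z), fixed; floor 3 mm above the bench, inside 88 x 82 mm. Origin at the centre of its underside.
- crate: Bystander: clear plastic open crate, 89 x 134 x 52 mm (x, y, z), with a few small tubes on its floor, fixed. Origin at the centre of its underside. Tray and crate stand one to the left of the holder and one to the right of the rest, either way round.
- marker: Bystander: marker pen with black cap, 17 x 135 x 16 mm, lying loose along its y. Leave it alone.
- timer: Bystander: white bench timer, 62 x 62 x 21 mm. Leave it alone.
- tapes: Bystander: stack of three rolls of label tape, 60 x 60 x 57 mm. Leave it alone.
- microtube: Bystander: small clear tube lying down, 18 x 40 x 14 mm. Leave it alone.
- tin: Bystander: dark red tin with a lid, 63 x 88 x 40 mm. Leave it alone.
There are look-alikes about, which are no part of the job. What is shaped like the sleeve_a but blue is not meant.

How it is judged:
On the way, in this order (a step that is already met when the one before it is completed fails the run):
1. the gauge lies in the sloped rest, tip at the stop (10 mm), and is let go (distance between gauge_tip and rest_foot below 0.01 m and distance between gauge_end and rest_head below 0.012 m and contact force between the fingers and gauge below 0.1 N and linear speed of gauge below 0.02 m/s), for 0.2 s.
2. the held gauge, upright, plug down, is tried in the sleeve at place 1: 15 mm or more into a wide bore, or set on the mouth of a narrow one with at least 0.8 N (horizontal distance between gauge_tip and gauge_end below 0.02 m and horizontal distance between gauge_tip and place_1 below 0.006 m and contact force between the fingers and gauge above 0.5 N and ((horizontal distance between sleeve_a and place_1 below 0.008 m and z of gauge_tip in the frame of place_1 below 0.031 m) or (horizontal distance between sleeve_b and place_1 below 0.008 m and z of gauge_tip in the frame of place_1 below 0.031 m) or (horizontal distance between sleeve_c and place_1 below 0.008 m and z of gauge_tip in the frame of place_1 between 0.035 and 0.0475 m and contact force between gauge and sleeve_c above 0.8 N))), for 0.1 s.
3. the held gauge, upright, plug down, is tried in the sleeve at place 2: 15 mm or more into a wide bore, or set on the mouth of a narrow one with at least 0.8 N (horizontal distance between gauge_tip and gauge_end below 0.02 m and horizontal distance between gauge_tip and place_2 below 0.006 m and contact force between the fingers and gauge above 0.5 N and ((horizontal distance between sleeve_a and place_2 below 0.008 m and z of gauge_tip in the frame of place_2 below 0.031 m) or (horizontal distance between sleeve_b and place_2 below 0.008 m and z of gauge_tip in the frame of place_2 below 0.031 m) or (horizontal distance between sleeve_c and place_2 below 0.008 m and z of gauge_tip in the frame of place_2 between 0.035 and 0.0475 m and contact force between gauge and sleeve_c above 0.8 N))), for 0.1 s.
4. the held gauge, upright, plug down, is tried in the sleeve at place 3: 15 mm or more into a wide bore, or set on the mouth of a narrow one with at least 0.8 N (horizontal distance between gauge_tip and gauge_end below 0.02 m and horizontal distance between gauge_tip and place_3 below 0.006 m and contact force between the fingers and gauge above 0.5 N and ((horizontal distance between sleeve_a and place_3 below 0.008 m and z of gauge_tip in the frame of place_3 below 0.031 m) or (horizontal distance between sleeve_b and place_3 below 0.008 m and z of gauge_tip in the frame of place_3 below 0.031 m) or (horizontal distance between sleeve_c and place_3 below 0.008 m and z of gauge_tip in the frame of place_3 between 0.035 and 0.0475 m and contact force between gauge and sleeve_c above 0.8 N))), for 0.1 s.
5. the gauge lies in the sloped rest again and is let go (all of step 1), for 0.2 s.
At the end, for the whole second after the job is handed in: The sleeve with the narrow bore stands upright (within 7 degrees) on the floor of the white tray; the sleeves with the wide bore still stand upright in their places in the holder (within 8 mm); the gauge lies in the sloped rest, its tip within 10 mm of the stop; all released and at rest (all of step 5 and distance of each of sleeve_a, sleeve_b from where it was at the start of the episode below 0.008 m and angle between each of sleeve_a, sleeve_b, sleeve_c's own z axis and vertical below 0.12 rad and contact force between the fingers and sleeve_a below 0.1 N and contact force between the fingers and sleeve_b below 0.1 N and x of sleeve_c in the frame of tray between -0.032 and 0.032 m and y of sleeve_c in the frame of tray between -0.03 and 0.03 m and height (world z) of sleeve_c below 0.012 m and linear speed of sleeve_c below 0.02 m/s and contact force between the fingers and sleeve_c below 0.1 N); the robot touches nothing.
It fails at once if a bystander (marker, timer, rolls of tape, red tin or small tube) is moved more than 20 mm (distance of any of marker, timer, tapes, tin, microtube from where it was at the start of the episode above 0.02 m).
It fails at once if the gauge is forced into a sleeve (over 40 N) (contact force between gauge and sleeve_a above 40 N or contact force between gauge and sleeve_b above 40 N or contact force between gauge and sleeve_c above 40 N).
It also fails if it takes over 69 s, if anything falls off the work surface, if the arm or the gripper's body presses on something with over 40 N, if the wrist force passes 120 N, or if a joint passes its speed limit or range.

### The arm

A 6-joint arm with a two-finger parallel gripper is mounted at the origin on a cart in front of the work surface, level with it; the furniture and walls round the work are solid. World frame = base frame: x ahead of the robot, y to its left, z up, the work surface at z = 0. Lengths are in m, angles in rad, forces in N, time in s.
With the tool pointing down it reaches from about 0.3 to 0.775 m from the base axis. Payload 14.6 kg.
Tool frame: the origin (TCP) lies at the very end of the fingers, on their centre line; the grasp point (between the pads) lies 19 mm behind it; z points along the fingers, y is the line along which they close (so a half turn about z gives the same grasp; the last joint's range is limited). The gripper opens to 94 mm and grips with 3 to 60 N. Pads are 16 mm wide; open, the fingers measure 119 mm over their backs; the gripper's body (75 mm by 177 mm) begins 78 mm behind the grasp point.
Start: joints at [-1.406, 0.3, 1.521, -0, 1.321, -0.067], TCP at [0.126, -0.535, 0.205] pointing down, gripper open.
Joint ranges: [-3.03, 3.03], [-0.79, 2.21], [0.23, 2.52], [-1.04, 4.18], [0, 3.07], [-2.55, 2.55]. Speed limits (rad/s): [2.22, 2.22, 2.57, 3.14, 3.14, 3.14].

### API

Orientations are given as [roll, pitch, yaw] about the fixed x, y, z axes, in that order (R = Rz(yaw) Ry(pitch) Rx(roll)).
In Python, from station import ctrl, cams gives the robot as it stands. The module is installed in compiled form; this text tells all that it offers.
- The arm moves only by the tool arm_command, never from a script. Its argument "plan" is a list that holds one entry, the list of rows, each a list of 7 numbers: the shift along the tool's x, y, z in mm, then the turn, a rotation vector about the tool's x, y, z in rad, then the closure, from -1 (fully open) to 1 (shut). A call has 1 to 12 rows; each row is the pose to reach, as a shift and turn from the pose commanded when the call began, along the tool's axes at that moment; what a row does not reach only later rows make up. A row lasts 1/10 s, in which the tool goes at most 50 mm and 8.59 degrees, less where a joint would pass 70% of its speed; a pose out of reach is approached as far as the arm can. A call with a gripper value outside its range is refused whole. The fingers move at their own pace and stop on an object; "squeeze" is the grip in N (left out, the last holds). Time passes only in rows, so rows that repeat a pose let the fingers close. It gives the time, the measured TCP pose, the force, the opening and the grip force at its end, in the units of the state.
- ctrl.get_obs(): the state, without advancing time (a new reading comes with each control period).
- cams.camera(name): name is "side" or "top"; returns (picture, depth): 384x512x3 uint8, blue, green, red; 384x512 float32, m along the optical axis (not along the pixel's ray), 0 where there is no reading.
- cams.camera_info(name): a dict with "fx", "fy", "cx", "cy" (pixels), "world_to_cam" (4x4, takes a point from world to camera coordinates). Camera axes: x right, y down, z forward; pixel columns grow to the right and rows downward; lengths in m; the calibration is good to about 2 mm. A picture is of the moment at which its call begins. camera_info takes no time and is no camera call.
- ctrl.hand_in(): hands the job in; it is judged then, once.
The state is a dict: "time_s": time; "qpos": joint angles; "joint_vel": joint speeds; "tau": joint torques, N m; "ee_pos": TCP position; "eef_rot": TCP orientation; "force": force on the tool from outside, world axes, zero at the start; "moment": the same for the moment, N m; "grip_width": finger opening in m; "grip_force": force on a finger pad.
Only numpy, scipy, OpenCV 4.12 (cv2) and the standard library are available. Lean on these libraries where they do the work, as an engineer would, in place of code of your own. Each camera call takes 0.05 s, during which the arm holds its last target. There are 200 camera calls.

## Working session

There is one attempt and no reset: what is moved stays moved. The work goes in short steps, Python scripts to look and compute and a tool call to move; the robot and the scene stay as the last step left them, time stands still between calls to the robot, and variables do not carry over. Pictures are saved under pics/ and viewed, at most 10 in all, crops included, and the job is handed in when it is done.

Besides the shell and the picture viewer there is one more tool, called after "Call:" as name(argument=value, ...) on one line, values as JSON. arm_command: Moves the arm, as the interface text tells. Its arguments: {"type":"object","properties":{"plan":{"type":"array"},"squeeze":{"type":"number"}},"required":["plan"]}

```bash
mkdir -p pics
cat > h.py <<'E'
import numpy as np, cv2
from station import ctrl, cams
from scipy.spatial.transform import Rotation as R
def snap(n,f):
    p,d=cams.camera(n); cv2.imwrite(f'pics/{f}.png',p); np.savez(f'pics/{f}.npz',p=p,d=d); return p,d
def load(f):
    z=np.load(f'pics/{f}.npz'); return z['p'],z['d']
def cloud(n,d):
    i=cams.camera_info(n); v,u=np.indices(d.shape)
    c=np.stack([(u-i['cx'])/i['fx']*d,(v-i['cy'])/i['fy']*d,d,np.ones_like(d)],-1)
    w=c@np.linalg.inv(i['world_to_cam']).T
    return w[...,:3]
def ray(n,u,v,z):
    i=cams.camera_info(n); T=np.linalg.inv(i['world_to_cam'])
    r=T[:3,:3]@np.array([(u-i['cx'])/i['fx'],(v-i['cy'])/i['fy'],1]); o=T[:3,3]
    return o+r*(z-o[2])/r[2]
E
python3 - <<'E'
from h import *
for n in ('top','side'):
    p,d=snap(n,n+'0'); i=cams.camera_info(n); print(n,i['fx'],np.linalg.inv(i['world_to_cam']).round(3).tolist())
o=ctrl.get_obs(); print({k:np.round(v,3) for k,v in o.items()})
E
```

```text
top 434.30861262235027 [[-0.01, -0.988, 0.152, 0.378], [-1.0, 0.01, 0.001, -0.079], [-0.002, -0.152, -0.988, 1.43], [0.0, 0.0, 0.0, 1.0]]
side 479.41146939129715 [[-0.666, -0.372, 0.647, -0.502], [-0.746, 0.325, -0.581, 0.896], [0.006, -0.869, -0.494, 0.964], [0.0, 0.0, 0.0, 1.0]]
{'time_s': np.float64(0.1), 'qpos': array([-1.406,  0.3  ,  1.521, -0.   ,  1.321, -0.067]), 'joint_vel': array([-0.001, -0.002, -0.002, -0.002,  0.   , -0.   ]), 'tau': array([ 1.0000e-03, -5.3265e+01, -3.5328e+01,  7.1000e-02,  2.4000e-02,
       -0.0000e+00]), 'ee_pos': array([ 0.126, -0.535,  0.205]), 'eef_rot': array([-3.141, -0.   ,  0.232]), 'force': array([-0.677, -0.165,  0.081]), 'moment': array([-0.013, -0.048,  0.009]), 'grip_force': np.float64(0.0), 'grip_width': np.float64(0.094)}
```

View pics/top0.png

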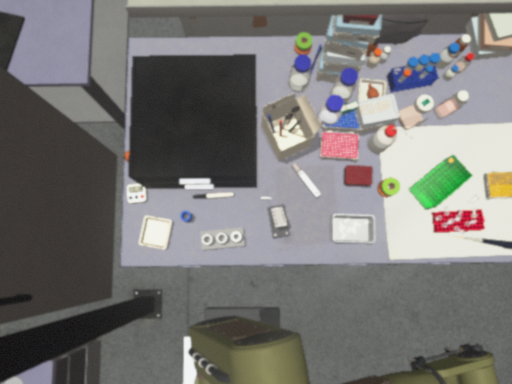

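View pics/side0.png

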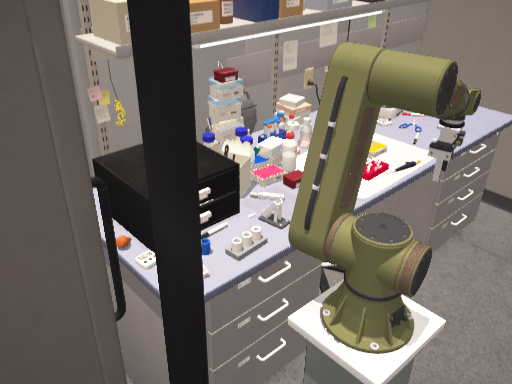

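The top view shows the tray (155,232), holder with three sleeves (222,238), rest (279,221), crate (353,228), marker (213,195), and probably the gauge (306,181). I'll zoom in there.

Run:
```python
from h import *
p,d=load('top0')
c=p[160:260,125:325]; cv2.imwrite('pics/crop1.png',cv2.resize(c,None,fx=4,fy=4,interpolation=cv2.INTER_CUBIC))
w=cloud('top',d)
for n,(u,v) in dict(hold=(222,246),bench=(250,250),restc=(279,221),tray=(155,232),g=(306,181),g1=(297,169),g2=(316,192)).items(): print(n,w[v,u].round(3))
for r in range(206,238,2): print(r,' '.join('%3d'%(1000*z) for z in w[r,266:294,2]))
print()
for r in range(160,200,2): print(r,' '.join('%3d'%(1000*z) for z in w[r,290:324,2]))
```

```text
hold [0.431 0.036 0.023]
bench [ 0.418 -0.054 -0.003]
restc [ 0.506 -0.147  0.069]
tray [0.479 0.254 0.018]
g [ 0.642 -0.241  0.016]
g1 [ 0.682 -0.212  0.019]
g2 [ 0.606 -0.274  0.011]
206   0  -4   3   0   0   5   2   5   2   9   8  15   9  10   4   8   4   6   2  -2   3  -5  -2  -2   0  -2  -2  -1
208   1   3  11  12   9  31  25  21  22  20  22  27  28  26  28  39  39  10   7   0   0   0  -1  -2  -3  -1   0   0
210   2   0   9  10   9  36  36  20  22  21  21  15  21  24  22  42  47   9  10   2   3   4   7   0   0   3   0  -8
212   0   3   7  15  12  27  53  25  29  29  28  31  34  31  32  35  61  56  10   3  -1   0   1   3   2 1429  -4   3
214  -4  -1   0  10   5  13  53  56  38  38  42  43  36  42  43  44  47  67   6   7  -1   2   3  -1   0   1   3  -1
216  -6   0   0   9   8  10  42  63  54  51  48  42  53  50  51  47  53  69  77  10   0   3  -2  -1  -2   2   0   0
218  -1  -1   0   9   8   6  11  71  71  54  60  54  60  61  60  55  60  59  84  81   1   0   1  -1  -1  -1   1  -2
220   2   0   2  -1   7  13  11  59  82  85  64  64  65  66  69  68  67  71  92  92  10   0   1   2   
[... 3046 characters left out ...]

190  -4   2   0  -5   2  -5   0  -2  -2  -4  -5   1   0   1   0   2   3   1   0  -2  14  19  13  21  22  20  23  22   0  -1   1   0   2   3
192  -3   0   1   4   5   2  -2  -4   2   6   1   0   2   1  -2   0   2  -3  -5   5   0   9  18  14  14  17  11  22  21  20   3  -4  -4   3
194   2   1   0   2  -7   5   1  -6   2   0  -1  -4   0   0   2   2  -2   0   0  -1   2   4   1  19  16  16  21  18  22  22   2  -2   0   2
196  -1   5  -3   0   3  -3  -3  -3  -6   7   0  -4   2  -2   4   0  -3   1   0  -1   0   0   1   0   2  17  17  19   6  -5  -2   0   1   2
198   4   0   3   0   5  -6  -4   8   4   7  -1  -3  -1   0  -1  -1  -3  -1  -3   0  -1   0  -2  -1   0   0   0   0  -2   5   4   0  -5  -1
```

View pics/crop1.png

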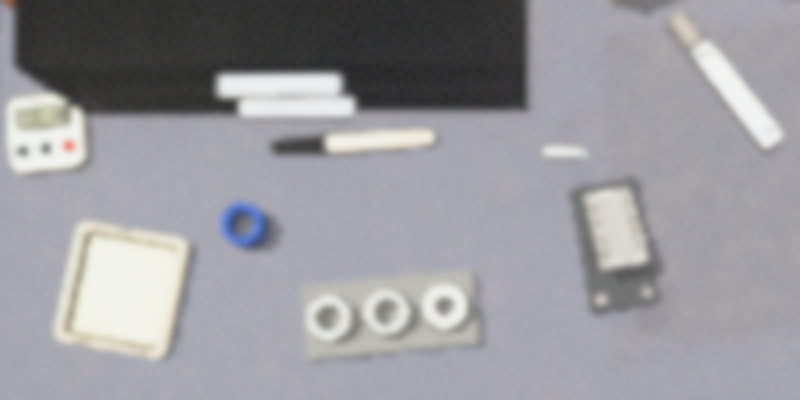

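The crop shows the gauge with its plug upper-left (tip ≈ crop 678,18) and handle end lower-right (772,142). The rest channel falls upward in the image (+x), the sleeve rings are at crop (329,317), (387,312) and (445,306), and the tray is at crop (123,290). Next I'll measure these.

Run:
```python
from h import *
p,d=load('top0'); w=cloud('top',d)
def sel(u0,u1,v0,v1,z0,z1):
    s=w[v0:v1,u0:u1].reshape(-1,3); return s[(s[:,2]>z0)&(s[:,2]<z1)]
def rect(s):
    r=cv2.minAreaRect((s[:,:2]*1000).astype(np.float32)); return np.round(r[0],1),np.round(r[1],1),round(r[2],2)
def pca(s):
    m=s[:,:2].mean(0); e,v=np.linalg.eigh(np.cov((s[:,:2]-m).T)); a=v[:,1]; t=(s[:,:2]-m)@a; return m.round(4),a.round(4),np.degrees(np.arctan2(a[1],a[0])).round(2),t.min().round(4),t.max().round(4)
g=sel(288,325,160,202,.010,.03); print('gauge',rect(g),pca(g),len(g))
r=sel(262,296,203,242,.005,.1); print('rest',rect(r),pca(r),len(r))
h=sel(196,250,224,254,.013,.08); print('holder',rect(h),pca(h))
t=sel(134,178,210,252,.010,.03); print('tray',rect(t),t.mean(0))
f=sel(146,165,222,243,-.01,.03); print('trayfloor',np.median(f[:,2]))
# ring: white pixels, cast at z=.056
hsv=cv2.cvtColor(p,cv2.COLOR_BGR2GRAY)
for u,v in ((207,239),(222,238),(236.5,236.5)):
    s=sel(int(u)-9,int(u)+10,int(v)-9,int(v)+10,.048,.065); (c,rad)=cv2.minEnclosingCircle((s[:,:2]*1000).astype(np.float32)); print('sleeve',np.round(c,1),rad,s.mean(0).round(4),len(s))
big=cv2.resize(p,None,fx=8,fy=8,interpolation=cv2.INTER_CUBIC)
gy=cv2.cvtColor(big,cv2.COLOR_BGR2GRAY)
for u,v in ((207,239),(222,238),(236.5,236.5)):
    U,V=int(u*8),int(v*8); c=gy[V-64:V+64,U-64:U+64]; m=(c>195).astype(np.uint8)
    cs,_=cv2.findContours(m,cv2.RETR_CCOMP,cv2.CHAIN_APPROX_NONE)
    for k in cs:
        if cv2.contourArea(k)>300:
            (x,y),(a,b),_=cv2.fitEllipse(k); uu,vv=(U-64+x+.5)/8-.5,(V-64+y+.5)/8-.5
            q=ray('top',uu,vv,.056); print(' ring',round(uu,2),round(vv,2),(np.array([a,b])/8).round(2),q.round(4))
# side sleeves tops
ps,ds=load('side0'); ws=cloud('side',ds)
s=ws[220:262,222:275].reshape(-1,3); s=s[(s[:,2]>.050)&(s[:,2]<.065)&(s[:,0]<.52)]
from scipy.cluster.vq import kmeans
print('side',kmeans(s[:,:2],3)[0].round(4))
s=ws[190:230,255:295].reshape(-1,3); s=s[(s[:,2]>.08)&(s[:,2]<.12)];print('side rest top',s.mean(0),s.max(0), len(s))
s=w[203:242,262:296].reshape(-1,3); s=s[(s[:,2]>.08)&(s[:,2]<.12)];print('top rest top',s.mean(0),s.max(0), len(s))
s=ws[185:202,245:290].reshape(-1,3); s=s[(s[:,2]>.010)&(s[:,2]<.03)&(s[:,0]>.57)];print('side gauge',len(s),pca(s),rect(s))
```

```text
gauge (array([ 647.5, -239.8]), array([133.2,  21.5]), 36.0) (array([ 0.6455, -0.2402]), array([-0.8046, -0.5938]), np.float64(-143.57), np.float64(-0.0685), np.float64(0.0647)) 242
rest (array([ 508.7, -143.1]), array([ 98.3, 125.2]), 89.42) (array([ 0.5082, -0.1452]), array([-0.9878, -0.156 ]), np.float64(-171.03), np.float64(-0.0559), np.float64(0.0636)) 548
holder (array([456.2,  36.5]), array([ 60. , 140.3]), 4.98) (array([0.4558, 0.035 ]), array([-0.0866,  0.9962]), np.float64(94.97), np.float64(-0.0687), np.float64(0.0716))
tray (array([487.5, 252.6]), array([ 92.6, 115. ]), 79.24) [0.47944448 0.25656792 0.01817797]
trayfloor 0.003128779840347762
sleeve [452.5  73.7] 23.202299118041992 [0.452  0.0793 0.056 ] 56
sleeve [459.5  28.5] 24.924196243286133 [0.4567 0.0337 0.0554] 56
sleeve [460.1  -9.9] 16.61357879638672 [ 0.4598 -0.0094  0.0556] 66
 ring 206.27 238.73 [11.16 12.13] [0.4531 0.0828 0.056 ]
 ring 206.3 238.86 [5.99 6.67] [0.4526 0.0827 0.056 ]
 ring 220.76 237.14 [11.25 11.74] [0.4576 0.0372 0.056 ]
 ring 220.88 237.36 [5.71 7.1 ] [0.4569 0.0368 0.056 ]
 ring 235.4 235.67 [11.51 12.05] [ 0.4617 -0.0091  0.056 ]
 ring 235.57 236.0 [4.51 4.84] [ 0.4607 -0.0096  0.056 ]
side [[ 0.4558  0.0345]
 [ 0.4519  0.081 ]
 [ 0.459  -0.0101]]
side rest top [ 0.50023763 -0.14877937  0.08945928] [ 0.51897816 -0.12891947  0.09954574] 47
top rest top [ 0.49768946 -0.14949194  0.086281  ] [ 0.51658178 -0.1301772   0.09494756] 53
side gauge 218 (array([ 0.6553, -0.2432]), array([-0.8917, -0.4526]), np.float64(-153.09), np.float64(-0.0928), np.float64(0.0845)) (array([ 666.1, -265.1]), array([178.9, 128.7]), 47.56)
```

```bash
cat >> h.py <<'E'
def tilt(yaw,a,extra=None):
    return R.from_euler('z',yaw)*R.from_euler('x',np.pi)*R.from_euler('y',a)
def delta(pos,Rt):
    o=ctrl.get_obs(); R0=R.from_euler('xyz',o['eef_rot'])
    print('t',round(float(o['time_s']),2),'pos',o['ee_pos'].round(4),'F',o['force'].round(1),'gw',round(float(o['grip_width']),4))
    s=R0.inv().apply(np.array(pos)-o['ee_pos'])*1000; t=(R0.inv()*Rt).as_rotvec()
    print('row',s.round(1).tolist(),t.round(4).tolist(),'dist',np.linalg.norm(s).round(),'deg',np.degrees(np.linalg.norm(t)).round(1))
E
python3 - <<'E'
from h import *
p,d=load('top0'); w=cloud('top',d)
s=w[203:242,262:296].reshape(-1,3)
yaw=.156
for it in range(4):
    c,sn=np.cos(yaw),np.sin(yaw); q=s[:,:2]-[.508,-.145]; x=q@[c,sn]; y=q@[-sn,c]; z=s[:,2]
    wall=(z>.03)&(z<.1)&(abs(x)<.05)&(abs(y)<.03)
    ym=(np.percentile(y[wall],2)+np.percentile(y[wall],98))/2
    # midline per height band
    ms=[]
    for a in np.arange(-.04,.03,.008):
        m=wall&(x>a)&(x<=a+.008)
        if m.sum()>8: ms.append((a+.004,(y[m].min()+y[m].max())/2,y[m].max()-y[m].min()))
    ms=np.array(ms); k=np.polyfit(ms[:,0],ms[:,1],1); yaw+=np.arctan(k[0])*.7
    print(yaw,k)
print(ms.round(4))
f=wall&(abs(y-k[1])<.009)
A=np.c_[s[f][:,:2],np.ones(f.sum())]; zf=s[f][:,2]
for _ in range(5):
    co=np.linalg.lstsq(A,zf,rcond=None)[0]; r=zf-A@co; ok=abs(r)<2.*r.std(); A,zf=A[ok],zf[ok]
print('plane',co,'slope',np.degrees(np.arctan(np.hypot(*co[:2]))),'yaw',np.arctan2(-co[1],-co[0]),r.std(),len(zf))
# with known slope: floor z = .022-(X-.035)*1.1918
X=x[f]; off=np.median(X+(z[f]-.022)/1.1918-.035); print('rest origin x in local',off,'y',k[1])
print('origin',np.array([.508,-.145])+off*np.array([c,sn])+k[1]*np.array([-sn,c]))
b=(z>.006)&(z<.016)&(x<.07)&(abs(y)<.04); print('base x',np.percentile(x[b],[1,99]),'y',np.percentile(y[b],[2,98]))
def obj(n,u0,u1,v0,v1,z0,z1):
    q=w[v0:v1,u0:u1].reshape(-1,3); q=q[(q[:,2]>z0)&(q[:,2]<z1)]; print(n,np.percentile(q,3,axis=0).round(3),np.percentile(q,97,axis=0).round(3))
obj('tin',342,374,160,190,.02,.06); obj('crate',325,380,208,246,.03,.08); obj('tray',134,178,210,252,.012,.03); obj('marker',190,235,188,202,.006,.03); obj('tapes',374,404,172,200,.03,.08); obj('timer',124,150,180,205,.01,.04)
g=np.array([.647,-.2400]); a=np.array([.8046,.5938]); P=g-.036*a; Rt=tilt(np.arctan2(a[1],a[0]),np.radians(35))
tz=Rt.apply([0,0,1]); pre=np.r_[P,.007]-.09*tz; print('pre',pre,tz)
delta(pre,Rt)
E
```

```text
0.16580052160186926 [ 0.01400166 -0.00201117]
0.16926004645296183 [ 0.00494222 -0.00201198]
0.17048093788749397 [ 0.00174413 -0.00201222]
0.17091178615018374 [ 0.0006155 -0.0020123]
[[-0.02   -0.0023  0.0347]
 [-0.012  -0.002   0.0365]
 [-0.004  -0.0015  0.0354]
 [ 0.004  -0.0022  0.037 ]
 [ 0.012  -0.0024  0.0359]
 [ 0.02   -0.0014  0.0354]
 [ 0.028  -0.0023  0.0354]]
plane [-1.15917265 -0.16259626  0.63313614] slope 49.49205183595694 yaw 0.13935998871380167 0.0018345895350870523 69
rest origin x in local 0.003283799277497848 y -0.002012302889756088
origin [ 0.51157759 -0.14642601]
base x [-0.04909475  0.05351359] y [-0.02946415  0.02865867]
tin [ 0.627 -0.45   0.032] [ 0.686 -0.367  0.045]
crate [ 0.438 -0.449  0.031] [ 0.527 -0.315  0.056]
tray [0.43  0.205 0.013] [0.528 0.302 0.025]
marker [0.589 0.007 0.007] [0.606 0.13  0.02 ]
tapes [ 0.589 -0.533  0.034] [ 0.642 -0.48   0.062]
timer [0.578 0.288 0.012] [0.635 0.349 0.025]
pre [ 0.57649901 -0.29203018  0.08072368] [ 0.46150431  0.34059316 -0.81915204]
t 0.1 pos [ 0.1263 -0.5351  0.205 ] F [-0.7 -0.2  0.1] gw 0.0938
row [494.0, -133.0, 124.4] [0.1225, 0.6022, -0.3916] dist 526.0 deg 41.8
```

Call:
arm_command(plan=[[[452,-115,59,0.1225,0.6022,-0.3916,-0.2],[452,-115,59,0.1225,0.6022,-0.3916,-0.2],[452,-115,59,0.1225,0.6022,-0.3916,-0.2],[452,-115,59,0.1225,0.6022,-0.3916,-0.2],[452,-115,59,0.1225,0.6022,-0.3916,-0.2],[452,-115,59,0.1225,0.6022,-0.3916,-0.2],[452,-115,59,0.1225,0.6022,-0.3916,-0.2],[452,-115,59,0.1225,0.6022,-0.3916,-0.2],[452,-115,59,0.1225,0.6022,-0.3916,-0.2],[452,-115,59,0.1225,0.6022,-0.3916,-0.2],[452,-115,59,0.1225,0.6022,-0.3916,-0.2],[452,-115,59,0.1225,0.6022,-0.3916,-0.2]]], squeeze=50)

```text
time_s: 1.3
ee_pos: [0.5395, -0.3194, 0.1461]
eef_rot: [3.141, -0.61, 0.637]
force: [0.7, -1.1, 0.4]
grip_width: 0.0563
grip_force: 0.0
```

```bash
cat >> h.py <<'E'
ga=np.array([.8046,.5938]); gP=np.array([.647,-.240])-.036*ga; gR=tilt(np.arctan2(ga[1],ga[0]),np.radians(35)); gz=gR.apply([0,0,1])
def gpre(b,z=.007): return np.r_[gP,z]-b*gz
E
python3 - <<'E'
from h import *
delta(gpre(.0),gR); print(ctrl.get_obs()['qpos'].round(2))
E
```

```text
t 1.3 pos [ 0.5395 -0.3194  0.1461] F [ 0.7 -1.1  0.4] gw 0.0563
row [0.3, -0.0, 169.9] [-0.0002, 0.0007, 0.0007] dist 170.0 deg 0.1
[-0.84  0.48  1.53  0.67  1.16 -0.2 ]
```

Call:
arm_command(plan=[[[0,0,45,0,0,0,-0.2],[0,0,90,0,0,0,-0.2],[0,0,125,0,0,0,-0.2],[0,0,150,0,0,0,-0.2],[0,0,165,0,0,0,-0.2],[0,0,170,0,0,0,-0.2],[0,0,170,0,0,0,0.3],[0,0,170,0,0,0,1],[0,0,170,0,0,0,1],[0,0,170,0,0,0,1],[0,0,170,0,0,0,1],[0,0,170,0,0,0,1]]])

```text
time_s: 2.5
ee_pos: [0.6184, -0.2621, 0.0077]
eef_rot: [3.14, -0.611, 0.637]
force: [-3.0, -1.0, 3.6]
grip_width: 0.0197
grip_force: 49.9
```

Run:
```python
from h import *
delta(gpre(.0),gR); o=ctrl.get_obs(); print(o['grip_force'],o['moment'])
p,d=snap('top','g1'); cv2.imwrite('pics/g1c.png',cv2.resize(p[130:240,240:390],None,fx=5,fy=5,interpolation=cv2.INTER_CUBIC))
```

```text
t 2.5 pos [ 0.6184 -0.2621  0.0077] F [-3.  -1.   3.6] gw 0.0197
row [-0.3, -0.8, 0.6] [0.0014, 0.0002, 0.0008] dist 1.0 deg 0.1
49.93584930896759 [-0.10736904  0.2398312   0.08893355]
```

```bash
cat >> h.py <<'E'
ry=.165; ro=np.array([.5112,-.1463,0]); RZ=R.from_euler('z',ry)
foot=ro+RZ.apply([.0427,0,.0284]); head=ro+RZ.apply([-.0441,0,.1318])
ax=RZ.apply([np.sin(np.radians(40)),0,-np.cos(np.radians(40))]); nn=RZ.apply([np.cos(np.radians(40)),0,np.sin(np.radians(40))])
E
python3 - <<'E'
from h import *
o=ctrl.get_obs(); delta(o['ee_pos']+[-.06,0.02,.16],gR)
E
```

```text
t 2.55 pos [ 0.6184 -0.2621  0.0077] F [-2.7 -2.3  4.5] gw 0.0191
row [62.0, -51.5, -152.0] [0.0014, 0.0002, 0.0008] dist 172.0 deg 0.1
```

Call:
arm_command(plan=[[[6,0,-8,0,0,0,1],[12,0,-16,0,0,0,1],[23,0,-33,0,0,0,1],[40,0,-57,0,0,0,1],[57,0,-82,0,0,0,1],[75,-20,-110,0,0,0,1],[70,-35,-130,0,0,0,1],[62,-50,-152,0,0,0,1],[62,-50,-152,0,0,0,1]]])

```text
time_s: 3.45
ee_pos: [0.5581, -0.2432, 0.1699]
eef_rot: [3.137, -0.611, 0.638]
force: [-0.3, -0.1, -1.8]
grip_width: 0.0192
grip_force: 49.9
```

Run:
```python
from h import *
off=.030*nn-.012*ax
Rp=tilt(ry,np.radians(-15))
delta(head+.0315*ax-.003*nn+.06*nn-.03*ax,Rp)
p,d=snap('top','g2'); w=cloud('top',d); o=ctrl.get_obs(); T=o['ee_pos']
print(o['grip_force'])
s=w[110:215,240:345].reshape(-1,3); yaw=np.arctan2(ga[1],ga[0])
# points ahead of the fingers along gauge dir
u=(s[:,:2]-T[:2])@ga; v=(s[:,:2]-T[:2])@np.array([-ga[1],ga[0]])
m=(u>.02)&(u<.13)&(abs(v)<.03)&(s[:,2]>.10); k=s[m]
print(m.sum(),'max u',u[m].max(),'slope',np.polyfit(u[m],k[:,2],1),'lat',np.polyfit(u[m],v[m],1), T)
cv2.imwrite('pics/g2c.png',cv2.resize(p[120:230,220:370],None,fx=5,fy=5,interpolation=cv2.INTER_CUBIC))
```

```text
t 3.45 pos [ 0.5581 -0.2432  0.1699] F [-0.3 -0.1 -1.8] gw 0.0192
row [15.3, -105.6, 13.4] [-0.0805, -0.8568, 0.4786] dist 108.0 deg 56.4
49.92171049118042
201 max u 0.10275526319510017 slope [-0.02585505  0.18129901] lat [-0.00975188  0.00402531] [ 0.55902748 -0.24324305  0.16890019]
```

View pics/g2c.png

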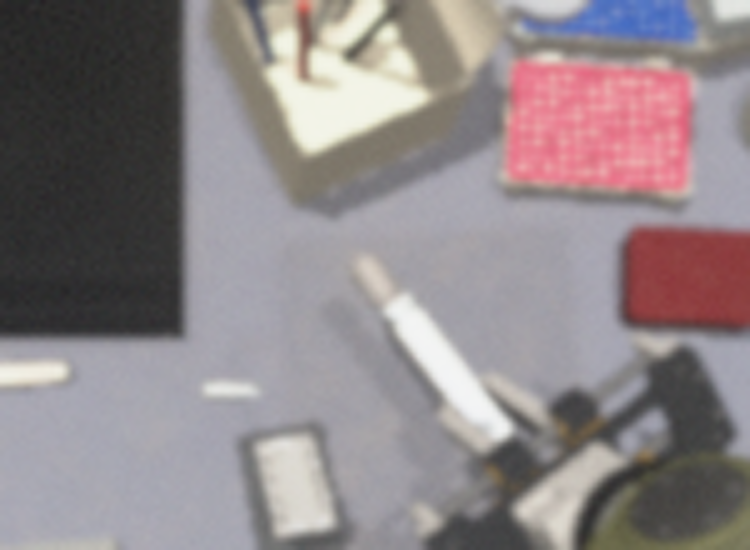

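The gauge is held straight out in front of the fingers, plug forward, tip at about crop (362,262). I'll check the camera-to-robot lateral offset on this frame.

Run:
```python
from h import *
p,d=load('g2'); w=cloud('top',d); o=ctrl.get_obs(); T=o['ee_pos']; print(T)
Rm=R.from_euler('xyz',o['eef_rot']); y=Rm.apply([0,1,0]); print('tool y',y.round(3))
hs=cv2.cvtColor(p,cv2.COLOR_BGR2GRAY)
s=w.reshape(-1,3); g=hs.reshape(-1)
u=(s[:,:2]-T[:2])@ga; v=(s[:,:2]-T[:2])@np.array([-ga[1],ga[0]])
for lo,hi in ((.04,.06),(.055,.07),(.078,.1)):
    for zl in (.13,.172):
        m=(u>lo)&(u<hi)&(abs(v)<.03)&(s[:,2]>zl)&(s[:,2]<.2); print(lo,zl,m.sum(),v[m].min().round(4),v[m].max().round(4),np.median(v[m]).round(4),v[m].mean().round(4),np.median(s[m][:,2]).round(4))
```

```text
[ 0.55902748 -0.24324305  0.16890019]
tool y [ 0.593 -0.805  0.003]
0.04 0.13 52 -0.0074 0.0126 0.0037 0.0034 0.1814
0.04 0.172 50 -0.0074 0.0126 0.003 0.0031 0.1815
0.055 0.13 40 -0.0066 0.0125 0.0036 0.0035 0.1807
0.055 0.172 37 -0.0066 0.0125 0.0033 0.0029 0.1813
0.078 0.13 47 -0.0065 0.0122 0.003 0.0032 0.1793
0.078 0.172 46 -0.0065 0.0122 0.003 0.0031 0.1795
```

Call:
arm_command(plan=[[[15,-106,13,-0.0805,-0.8568,0.4786,1],[15,-106,13,-0.0805,-0.8568,0.4786,1],[15,-106,13,-0.0805,-0.8568,0.4786,1],[15,-106,13,-0.0805,-0.8568,0.4786,1],[15,-106,13,-0.0805,-0.8568,0.4786,1],[15,-106,13,-0.0805,-0.8568,0.4786,1],[15,-106,13,-0.0805,-0.8568,0.4786,1],[15,-106,13,-0.0805,-0.8568,0.4786,1],[15,-106,13,-0.0805,-0.8568,0.4786,1],[15,-106,13,-0.0805,-0.8568,0.4786,1]]])

```text
time_s: 4.5
ee_pos: [0.5121, -0.1461, 0.165]
eef_rot: [-3.138, 0.261, 0.167]
force: [-0.5, -0.1, -2.0]
grip_width: 0.0191
grip_force: 49.9
```

Run:
```python
from h import *
p,d=snap('top','g3'); w=cloud('top',d); o=ctrl.get_obs(); T=o['ee_pos']; print(T)
Rp=tilt(ry,np.radians(-15)); delta(head+.0315*ax-.003*nn+.06*nn-.03*ax,Rp)
s=w.reshape(-1,3)-T; f=RZ.apply([1,0,0]); l=RZ.apply([0,1,0])
u=s@ax; v=s@l; n=s@nn
for lo,hi in ((.02,.035),(.03,.045),(.045,.06),(.06,.075),(.08,.095),(.095,.11)):
    m=(u>lo)&(u<hi)&(abs(v)<.025)&(abs(n-.01)<.02)
    if m.sum(): print(lo,m.sum(),v[m].min().round(4),v[m].max().round(4),v[m].mean().round(4),'n',np.median(n[m]).round(4))
cv2.imwrite('pics/g3c.png',cv2.resize(p[160:260,220:340],None,fx=6,fy=6,interpolation=cv2.INTER_CUBIC))
p,d=snap('side','g3s'); w=cloud('side',d)
s=w.reshape(-1,3)-T;u=s@ax; v=s@l; n=s@nn
for lo,hi in ((.02,.035),(.045,.06),(.06,.075),(.08,.095),(.095,.11)):
    m=(u>lo)&(u<hi)&(abs(v)<.025)&(abs(n-.01)<.02)
    if m.sum(): print(lo,m.sum(),v[m].min().round(4),v[m].max().round(4),v[m].mean().round(4),'n',n[m].min().round(4),np.percentile(n[m],95).round(4))
```

```text
[ 0.51203578 -0.14625455  0.16536905]
t 4.55 pos [ 0.512  -0.1463  0.1654] F [ 0.2  0.  -1.2] gw 0.0194
row [-0.8, -0.1, -1.8] [-0.0026, -0.0008, 0.0015] dist 2.0 deg 0.2
0.02 14 0.0046 0.0091 0.0065 n -0.0046 0.013
0.045 18 -0.0025 0.0147 0.0064 n -0.005 0.0121
0.06 17 0.0015 0.0125 0.0057 n -0.004 0.0141
0.08 15 -0.0032 0.0091 0.0034 n -0.004 0.0133
0.095 2 0.0009 0.007 0.004 n 0.0027 0.0069
```

View pics/g3c.png

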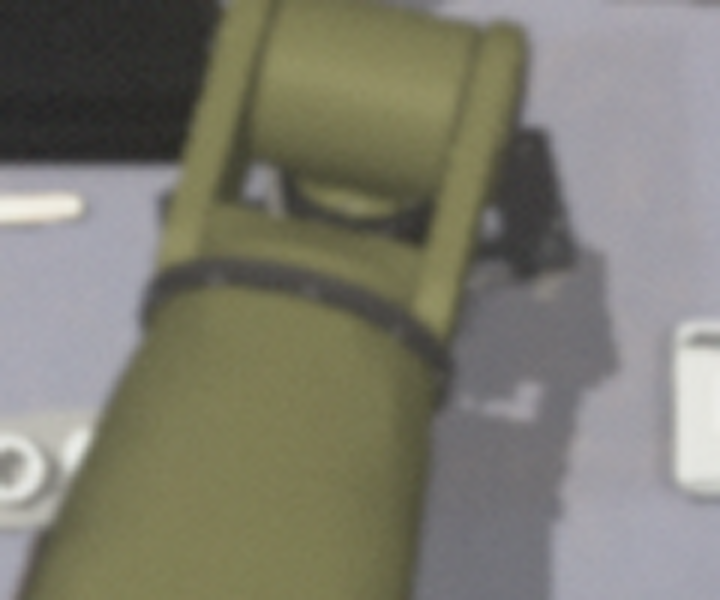

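```bash
cat >> h.py <<'E'
sh=np.array([.0018,-.0024,0]); ro=ro+sh; foot=foot+sh; head=head+sh
Rp=tilt(ry,np.radians(-15))
def place(n,b): return head+(.0315-b)*ax+(n-.003)*nn
E
python3 - <<'E'
from h import *
delta(place(.02,.008),Rp)
delta(place(.0,.005),Rp)
E
```

```text
t 4.6 pos [ 0.512  -0.1463  0.1654] F [ 0.6  0.7 -2.3] gw 0.0194
row [-4.3, 2.6, 43.3] [-0.0025, -0.0005, 0.0011] dist 44.0 deg 0.2
t 4.6 pos [ 0.512  -0.1463  0.1654] F [ 0.6  0.7 -2.3] gw 0.0194
row [-13.4, 2.7, 61.4] [-0.0025, -0.0005, 0.0011] dist 63.0 deg 0.2
```

Call:
arm_command(plan=[[[-1,1,14,0,0,0,1],[-3,2,28,0,0,0,1],[-4,2.6,43,0,0,0,1],[-6,2.6,47,0,0,0,1],[-8,2.6,51,0,0,0,1],[-10,2.6,55,0,0,0,1],[-12,2.6,58,0,0,0,1],[-12,2.6,58,0,0,0,1]]])

```text
time_s: 5.4
ee_pos: [0.4861, -0.1528, 0.1122]
eef_rot: [-3.139, 0.263, 0.166]
force: [0.1, 1.1, -2.0]
grip_width: 0.0197
grip_force: 49.9
```

Run:
```python
from h import *
delta(place(.0,.005),Rp); o=ctrl.get_obs(); print(o['moment'].round(2),o['grip_force'])
p,d=snap('side','g4s'); cv2.imwrite('pics/g4c.png',cv2.resize(p[140:260,220:340],None,fx=5,fy=5,interpolation=cv2.INTER_CUBIC))
```

```text
t 5.4 pos [ 0.4861 -0.1528  0.1122] F [ 0.1  1.1 -2. ] gw 0.0197
row [-1.4, 0.4, 3.1] [-0.0023, 0.0015, 0.0012] dist 3.0 deg 0.2
[ 0.01 -0.14 -0.02] 49.92344319820404
```

View pics/g4c.png

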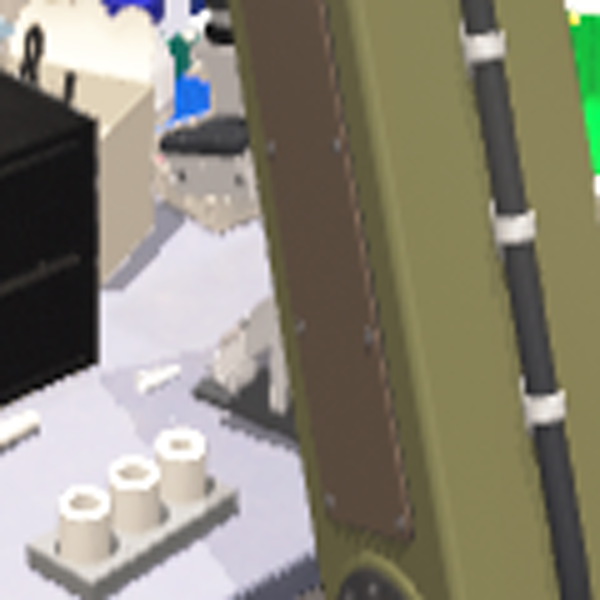

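The arm mostly hides the rest in this view, with only its foot visible at about crop (240,360). No contact force yet, so I'll seat the last few mm by feel.

Call:
arm_command(plan=[[[-0.7,0,1.5,0,0,0,1],[-1.4,0,3,0,0,0,1],[-1.4,0,3,0,0,0,1]]])

```text
time_s: 5.75
ee_pos: [0.4847, -0.1531, 0.1099]
eef_rot: [-3.139, 0.262, 0.166]
force: [3.0, -0.2, -0.2]
grip_width: 0.0194
grip_force: 49.9
```

Call:
arm_command(plan=[[[-0.5,0,1,0,0,0,1],[-1,0,2,0,0,0,1],[-1,0,2,0,0,0,1]]])

```text
time_s: 6.05
ee_pos: [0.4843, -0.1533, 0.1095]
eef_rot: [-3.14, 0.259, 0.166]
force: [5.9, 3.1, 10.1]
grip_width: 0.0195
grip_force: 50.0
```

Call:
arm_command(plan=[[[0,0,0,0,0,0,0.4],[0,0,0,0,0,0,-0.2],[0,0,0,0,0,0,-0.2],[0,0,0,0,0,0,-0.2],[0,0,-40,0,0,0,-0.2],[0,0,-80,0,0,0,-0.2],[0,0,-120,0,0,0,-0.2],[-50,0,-150,0,0,0,-0.2],[-100,0,-150,0,0,0,-0.2],[-150,0,-150,0,0,0,-0.2],[-150,0,-150,0,0,0,-0.2],[-150,0,-150,0,0,0,-0.2]]])

```text
time_s: 7.25
ee_pos: [0.378, -0.1715, 0.2926]
eef_rot: [-3.14, 0.262, 0.165]
force: [-0.8, 0.5, 0.1]
grip_width: 0.0565
grip_force: 0.0
```

Run:
```python
from h import *
o=ctrl.get_obs(); print(o['ee_pos'].round(3),o['eef_rot'].round(3),o['qpos'].round(2))
p,d=snap('top','g5'); q,e=snap('side','g5s')
a=cv2.resize(p[160:260,240:340],None,fx=4,fy=4,interpolation=cv2.INTER_CUBIC); b=cv2.resize(q[150:250,230:330],None,fx=4,fy=4,interpolation=cv2.INTER_CUBIC)
cv2.imwrite('pics/g5c.png',np.hstack([a,b]))
for n,dd in (('top',d),('side',e)):
    s=cloud(n,dd).reshape(-1,3)-head; u=s@ax; v=s@RZ.apply([0,1,0]); m=s@nn
    for lo in np.arange(-.01,.14,.01):
        k=(u>lo)&(u<lo+.01)&(abs(v)<.02)&(m>-.001)&(m<.03)
        if k.sum(): print(n,lo.round(3),k.sum(),v[k].min().round(4),v[k].max().round(4),'n',np.median(m[k]).round(4))
```

```text
[ 0.378 -0.172  0.293] [-3.14   0.262  0.165] [-0.42  0.08  1.6  -0.14  1.68  0.98]
top 0.12 1 0.0193 0.0193 n 0.001
top 0.13 1 0.0185 0.0185 n 0.0007
side -0.01 10 -0.0092 0.0119 n 0.0066
side 0.0 12 -0.0056 0.0104 n 0.0063
side 0.01 10 0.0034 0.0113 n 0.0058
side 0.02 6 0.0062 0.013 n 0.0058
side 0.03 8 0.0011 0.0099 n 0.0066
side 0.04 11 0.0052 0.018 n 0.0074
side 0.05 6 0.0033 0.0179 n 0.0039
side 0.06 10 0.0006 0.0185 n 0.0059
side 0.07 6 0.0027 0.018 n 0.0072
side 0.08 8 0.0011 0.019 n 0.008
side 0.09 3 0.0063 0.0157 n 0.0062
side 0.1 7 0.0028 0.018 n 0.004
side 0.11 6 -0.0018 0.0191 n 0.0078
side 0.12 6 -0.0025 0.0195 n 0.0061
side 0.13 2 0.0143 0.0156 n 0.0011
```

View pics/g5c.png

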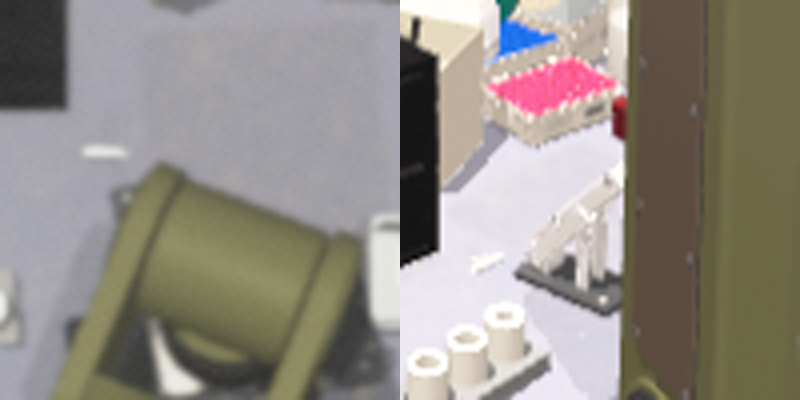

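The side view (right half) shows the gauge lying in the rest's channel. I'll go to the coaxial pre-grasp pose and measure again from there.

```bash
cat >> h.py <<'E'
Rg=tilt(ry,np.radians(40))
E
python3 - <<'E'
from h import *
p,e=load('g5s'); s=cloud('side',e).reshape(-1,3)-head; u=s@ax; v=s@RZ.apply([0,1,0]); m=s@nn
k=(u>-.05)&(u<0.02)&(abs(v)<.02)&(m>-.012)&(m<.02); print(np.sort(u[k])[:15].round(4))
delta(head-.11*ax,Rg)
E
```

```text
[-0.0052 -0.0046 -0.004  -0.0037 -0.0036 -0.0033 -0.0032 -0.0032 -0.003
 -0.0029 -0.0014 -0.0003  0.0002  0.0005  0.0015]
t 7.35 pos [ 0.3791 -0.1712  0.2914] F [-0.  -0.2  1.2] gw 0.0567
row [39.9, -0.0, 67.3] [-0.003, 0.9618, -0.0001] dist 78.0 deg 55.1
```

Call:
arm_command(plan=[[[40,0,67,0,0.9618,0,-0.2],[40,0,67,0,0.9618,0,-0.2],[40,0,67,0,0.9618,0,-0.2],[40,0,67,0,0.9618,0,-0.2],[40,0,67,0,0.9618,0,-0.2],[40,0,67,0,0.9618,0,-0.2],[40,0,67,0,0.9618,0,-0.2],[40,0,67,0,0.9618,0,-0.2],[40,0,67,0,0.9618,0,-0.2],[40,0,67,0,0.9618,0,-0.2]]])

```text
time_s: 8.35
ee_pos: [0.4, -0.1676, 0.2168]
eef_rot: [-3.138, -0.697, 0.164]
force: [0.2, 0.8, 1.0]
grip_width: 0.0563
grip_force: 0.0
```

Run:
```python
from h import *
delta(head+.034*ax,Rg); print(ctrl.get_obs()['qpos'].round(2))
p,d=snap('top','g6'); q,e=snap('side','g6s')
s=cloud('top',d).reshape(-1,3)-head; u=s@ax; v=s@RZ.apply([0,1,0]); m=s@nn
for lo in np.arange(-.01,.15,.01):
    k=(u>lo)&(u<lo+.01)&(abs(v)<.014)&(abs(m-.01)<.01)
    if k.sum(): print('top',lo.round(3),k.sum(),v[k].min().round(4),v[k].max().round(4),'n',np.median(m[k]).round(4))
```

```text
t 8.35 pos [ 0.4    -0.1676  0.2168] F [0.2 0.8 1. ] gw 0.0563
row [-0.5, 0.4, 144.4] [-0.0033, 0.0013, -0.0005] dist 144.0 deg 0.2
[-0.83 -0.23  2.2   0.75  0.91  0.18]
top -0.01 13 -0.0061 0.0094 n 0.0057
top 0.0 16 -0.0085 0.0112 n 0.008
top 0.01 14 -0.0085 0.0111 n 0.0081
top 0.02 16 -0.0074 0.0115 n 0.0088
top 0.03 10 -0.0062 0.0095 n 0.0085
top 0.04 12 -0.0075 0.0116 n 0.0086
top 0.05 15 -0.012 0.0105 n 0.0084
top 0.06 14 -0.0137 0.0109 n 0.0094
top 0.07 12 -0.0082 0.0113 n 0.0078
top 0.08 12 -0.0137 0.0118 n 0.0078
top 0.09 13 -0.0122 0.0113 n 0.0074
top 0.1 8 -0.0043 0.009 n 0.0072
top 0.11 12 -0.0119 0.0109 n 0.0061
top 0.12 9 -0.0065 0.0101 n 0.0069
top 0.13 1 0.0015 0.0015 n 0.0055
```

Call:
arm_command(plan=[[[0,0,40,0,0,0,-0.2],[0,0,80,0,0,0,-0.2],[0,0,110,0,0,0,-0.2],[0,0,130,0,0,0,-0.2],[0,0,140,0,0,0,-0.2],[0,0,140,0,0,0,0.3],[0,0,140,0,0,0,1],[0,0,140,0,0,0,1],[0,0,140,0,0,0,1],[0,0,140,0,0,0,1],[0,0,140,0,0,0,1]]])

```text
time_s: 9.55
ee_pos: [0.4881, -0.1528, 0.1101]
eef_rot: [-3.139, -0.699, 0.164]
force: [-5.7, -1.3, 6.2]
grip_width: 0.0196
grip_force: 50.0
```

Run:
```python
from h import *
o=ctrl.get_obs(); print(o['ee_pos'],o['eef_rot'],o['grip_force'],o['moment'],(o['ee_pos']-head)@ax,(o['ee_pos']-head)@nn)
Rv=tilt(ry,0)
delta(o['ee_pos']+.06*nn+np.array([0,0,.1]),Rg)
```

```text
[ 0.48814952 -0.15281469  0.1100792 ] [-3.13928819 -0.69923329  0.16366798] 50.00160992145538 [0.00312669 0.31826143 0.0137919 ] 0.028794969368410056 0.0005249430660035793
t 9.55 pos [ 0.4881 -0.1528  0.1101] F [-5.7 -1.3  6.2] gw 0.0196
row [124.4, -0.2, -76.5] [-0.0014, -0.0011, -0.001] dist 146.0 deg 0.1
```

Call:
arm_command(plan=[[[6,0,0,0,0,0,1],[14,0,0,0,0,0,1],[28,0,0,0,0,0,1],[45,0,0,0,0,0,1],[65,0,-10,0,0,0,1],[90,0,-35,0,0,0,1],[110,0,-60,0,0,0,1],[124,0,-76,0,0,0,1],[124,0,-76,0,0,0,1]]])

```text
time_s: 10.45
ee_pos: [0.5342, -0.1456, 0.2501]
eef_rot: [3.141, -0.702, 0.166]
force: [0.6, -0.2, -2.8]
grip_width: 0.0196
grip_force: 50.0
```

```bash
cat >> h.py <<'E'
Rv=tilt(ry,0); PL=np.array([[.4543,.0801,0],[.4585,.0343,0],[.4625,-.0117,0]])
def over(i,z): return PL[i]+[0,0,z]
E
python3 - <<'E'
from h import *
o=ctrl.get_obs(); print(o['ee_pos'],o['grip_force'],o['force'],o['moment'])
delta(over(0,.205),Rv)
E
```

```text
[ 0.53420294 -0.14559874  0.25010858] 49.99912083148956 [ 0.58282542 -0.18920114 -2.75611768] [-0.10440212  0.61064272 -0.04589364]
t 10.45 pos [ 0.5342 -0.1456  0.2501] F [ 0.6 -0.2 -2.8] gw 0.0196
row [-60.8, -235.8, 7.5] [0.0001, -0.7016, 0.0008] dist 244.0 deg 40.2
```

Call:
arm_command(plan=[[[-60,-236,0,0,-0.7016,0,1],[-60,-236,0,0,-0.7016,0,1],[-60,-236,0,0,-0.7016,0,1],[-60,-236,0,0,-0.7016,0,1],[-60,-236,0,0,-0.7016,0,1],[-60,-236,7,0,-0.7016,0,1],[-60.8,-235.8,7.5,0,-0.7016,0,1],[-60.8,-235.8,7.5,0,-0.7016,0,1],[-60.8,-235.8,7.5,0,-0.7016,0,1]]])

```text
time_s: 11.35
ee_pos: [0.4535, 0.0797, 0.2029]
eef_rot: [-3.139, 0.003, 0.165]
force: [-0.6, 0.0, -1.9]
grip_width: 0.0196
grip_force: 50.0
```

Run:
```python
from h import *
p,d=snap('side','h1'); o=ctrl.get_obs(); T=o['ee_pos']; print(T,o['eef_rot'],o['force'].round(1))
w=cloud('side',d); s=w.reshape(-1,3)
for lo in np.arange(.045,.2,.01):
    m=(s[:,2]>lo)&(s[:,2]<lo+.01)&(np.hypot(s[:,0]-T[0],s[:,1]-T[1])<.035)
    if m.sum()>2: print(lo.round(3),m.sum(),((np.median(s[m],0)-T)*1000).round(1),(s[m].min(0)-T)[:2].round(4),(s[m].max(0)-T)[:2].round(4))
m=(np.hypot(s[:,0]-T[0],s[:,1]-T[1])<.03)&(s[:,2]>.075); print('lowest',np.sort(s[m][:,2])[:12].round(4))
cv2.imwrite('pics/h1c.png',cv2.resize(p[170:270,205:305],None,fx=6,fy=6,interpolation=cv2.INTER_CUBIC))
```

```text
[0.45357079 0.07956794 0.20320031] [-3.13882314e+00  2.57079929e-03  1.64197167e-01] [ 0.6 -0.4 -1.9]
0.045 47 [  -4.8    0.3 -153.9] [-0.0191 -0.0325] [0.0127 0.0175]
0.055 60 [  -0.2   -2.  -144.2] [-0.0183 -0.0347] [0.0185 0.0194]
0.095 4 [ -7.8   2.1 -99.4] [-0.0101 -0.0021] [0.0009 0.005 ]
0.105 14 [ -9.4   5.2 -93.2] [-0.014  -0.0071] [0.0001 0.0083]
0.115 16 [ -9.2   4.  -83.4] [-0.0143 -0.0071] [0.0003 0.0075]
0.125 18 [ -8.9   3.8 -72.3] [-0.0152 -0.0103] [0.0016 0.0076]
0.135 20 [ -9.2   4.  -62. ] [-0.0131 -0.0117] [0.0104 0.0091]
0.145 21 [ -8.4   3.8 -53.1] [-0.0141 -0.012 ] [0.0048 0.0097]
0.155 20 [-10.    1.8 -43.1] [-0.0148 -0.0128] [0.0028 0.0106]
0.165 24 [ -9.3   3.9 -33.6] [-0.0138 -0.0118] [0.0057 0.0113]
0.175 22 [ -9.4   4.6 -21.7] [-0.0152 -0.0113] [0.0016 0.0095]
0.185 23 [ -8.4   4.2 -13.6] [-0.0131 -0.0132] [0.0086 0.0089]
0.195 25 [-9.2  5.9 -2.6] [-0.015  -0.0113] [0.008  0.0109]
lowest [0.1031 0.1037 0.104  0.1044 0.1067 0.107  0.1078 0.108  0.1085 0.109
 0.1099 0.1101]
```

View pics/h1c.png

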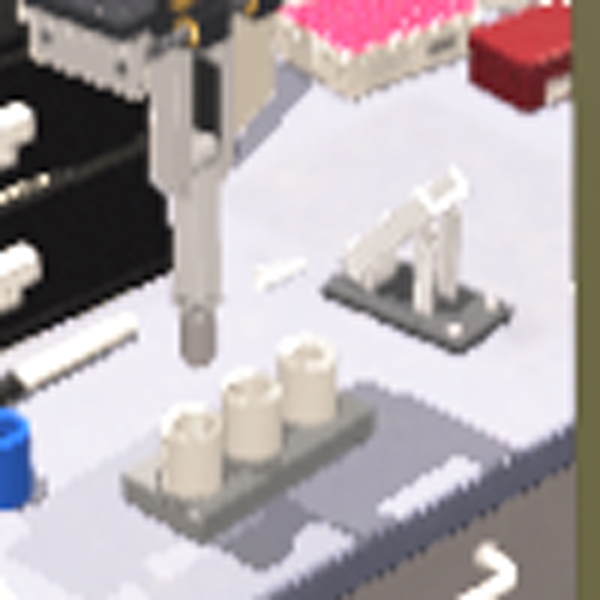

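The side crop shows the gauge hanging vertically from the gripper (plug tip ≈ crop 198,360), with sleeve mouths at about (192,420), (250,385) and (307,350). I'll measure the plug relative to the sleeves in this same view.

```bash
cat >> h.py <<'E'
from scipy.optimize import least_squares
def circ(s,c0,r,zl,zh,win):
    m=(s[:,2]>zl)&(s[:,2]<zh)&(np.hypot(s[:,0]-c0[0],s[:,1]-c0[1])<win); q=s[m][:,:2]
    f=least_squares(lambda c:np.hypot(*(q-c).T)-r,c0,loss='soft_l1',f_scale=.002); return f.x.round(4),len(q),np.median(abs(f.fun)).round(4)
E
python3 - <<'E'
from h import *
S=np.vstack([cloud('side',snap('side',f'k{i}')[1])[170:270,205:305].reshape(-1,3) for i in range(4)])
o=ctrl.get_obs(); T=o['ee_pos']; print(T, o['eef_rot'][2])
print('plug',circ(S,T[:2]-[.001,0],.010,T[2]-.098,T[2]-.076,.02))
for zl,zh in ((-.06,-.03),(-.03,0)): # handle square: fit faces in tool yaw frame
    q=R.from_euler('z',-ry).apply(S-T); m=(q[:,2]>zl)&(q[:,2]<zh)&(abs(q[:,0])<.02)&(abs(q[:,1])<.02); q=q[m]
    fx=q[(abs(q[:,1])<.006)]; print('handle -x face',np.median(fx[:,0]),'y ext',np.percentile(q[:,1],[1,99]),len(q))
for i in range(3):
    print('sleeve',i,circ(S,PL[i][:2],.017,.026,.052,.024))
E
```

```text
[0.45365878 0.07998808 0.20343325] 0.16456774125550133
plug (array([0.4516, 0.0768]), 137, np.float64(0.0015))
handle -x face -0.01109224102698482 y ext [-0.01089825  0.01163559] 269
handle -x face -0.01093288415033166 y ext [-0.01252429  0.01119927] 286
sleeve 0 (array([0.4545, 0.0789]), 338, np.float64(0.002))
sleeve 1 (array([0.4581, 0.0326]), 298, np.float64(0.0018))
sleeve 2 (array([ 0.4625, -0.0132]), 255, np.float64(0.0019))
```

Run:
```python
from h import *
i=cams.camera_info('side'); W=i['world_to_cam']
def proj(P): c=W[:3,:3]@P+W[:3,3]; return i['fx']*c[0]/c[2]+i['cx'], i['fy']*c[1]/c[2]+i['cy'], c[2]
T=np.array([.4537,.0799,.2034])
D=np.median([load(f'k{k}')[1] for k in range(4)],0); P=np.mean([load(f'k{k}')[0].astype(float) for k in range(4)],0)
for dz in (-.02,-.035,-.05,-.06,-.076,-.08,-.085,-.09,-.095,-.1):
    u,v,z=proj(T+[0,0,dz]); r=int(round(v)); cols=np.arange(int(u)-12,int(u)+13)
    ok=abs(D[r,cols]-z)<.025; c=cols[ok]
    print(dz,round(u,2),r,'mm/px',round(1000*z/i['fx'],2),'edges',c.min(),c.max(),'off px',round((c.min()+c.max())/2-u,2),'front z-d mm',round(1000*(z-np.median(D[r,c[len(c)//2-1:len(c)//2+2]])),1))
for k in range(3):
    for z0 in (.03,.04,.05):
        u,v,z=proj(PL[k]+[0,0,z0]); r=int(round(v)); cols=np.arange(int(u)-14,int(u)+15); ok=abs(D[r,cols]-z)<.022; c=cols[ok]
        print('sl',k,z0,round(u,2),'edges',c.min(),c.max(),'off px',round((c.min()+c.max())/2-u,2),'front',round(1000*(z-np.median(D[r,c[len(c)//2-1:len(c)//2+2]])),1))
u,v,z=proj(T+[0,0,-.09]);u=int(round(u));v=int(round(v))
for r in range(v-4,v+8): print(r,P[r,u-9:u+10].mean(-1).round().astype(int))
print(proj(T+[0,0,-.106]))
```

```text
-0.02 236.17 207 mm/px 3.08 edges 233 241 off px 0.83 front z-d mm 11.3
-0.035 236.19 211 mm/px 3.1 edges 234 241 off px 1.31 front z-d mm 13.6
-0.05 236.22 216 mm/px 3.11 edges 234 241 off px 1.28 front z-d mm 12.0
-0.06 236.23 218 mm/px 3.12 edges 233 241 off px 0.77 front z-d mm 14.0
-0.076 236.26 222 mm/px 3.14 edges 235 240 off px 1.24 front z-d mm 13.4
-0.08 236.26 224 mm/px 3.14 edges 235 240 off px 1.24 front z-d mm 8.3
-0.085 236.27 225 mm/px 3.15 edges 235 240 off px 1.23 front z-d mm 10.0
-0.09 236.28 226 mm/px 3.16 edges 235 240 off px 1.22 front z-d mm 10.5
-0.095 236.28 228 mm/px 3.16 edges 235 240 off px 1.22 front z-d mm 10.7
-0.1 236.29 229 mm/px 3.17 edges 235 240 off px 1.21 front z-d mm 10.4
sl 0 0.03 236.23 edges 225 250 off px 1.27 front 16.5
sl 0 0.04 236.22 edges 232 245 off px 2.28 front 16.4
sl 0 0.05 236.2 edges 232 247 off px 3.3 front 15.6
sl 1 0.03 245.92 edges 236 259 off px 1.58 front 14.4
sl 1 0.04 245.94 edges 242 256 off px 3.06 front 18.4
sl 1 0.05 245.95 edges 242 257 off px 3.55 front 16.3
sl 2 0.03 255.34 edges 252 264 off px 2.66 front 16.9
sl 
[... 498 characters left out ...]
 229 242 242 241
 241]
227 [223 242 242 242 242 241 242 237 138 147 152 150 146 148 225 241 241 241
 241]
228 [242 242 242 243 242 242 242 239 138 147 152 150 146 147 223 241 241 241
 241]
229 [242 242 241 241 241 242 242 239 176 147 151 149 148 182 236 241 241 242
 241]
230 [242 242 241 241 241 242 241 240 229 180 149 150 184 231 242 241 242 242
 242]
231 [242 241 241 242 242 242 241 241 241 231 223 223 232 242 242 241 242 250
 252]
232 [242 241 241 242 242 242 242 242 242 242 242 242 242 242 242 247 255 254
 250]
233 [241 241 241 241 242 242 243 243 242 242 242 242 242 241 243 253 251 242
 226]
(np.float64(236.30098441793007), np.float64(230.39310666711003), np.float64(1.5205183832804579))
```

Run:
```python
from h import *
P=np.mean([load(f'k{k}')[0].astype(float) for k in range(4)],0); D=np.median([load(f'k{k}')[1] for k in range(4)],0)
print(np.arange(226,268))
for r in range(226,254): print(r,P[r,226:268].min(-1).round().astype(int).tolist())
```

```text
[226 227 228 229 230 231 232 233 234 235 236 237 238 239 240 241 242 243
 244 245 246 247 248 249 250 251 252 253 254 255 256 257 258 259 260 261
 262 263 264 265 266 267]
226 [143, 149, 238, 238, 236, 237, 236, 237, 226, 132, 140, 145, 144, 139, 145, 224, 239, 238, 237, 237, 238, 238, 238, 236, 236, 237, 251, 255, 255, 246, 248, 242, 245, 241, 237, 237, 237, 236, 238, 236, 236, 238]
227 [215, 218, 238, 238, 239, 238, 237, 238, 233, 132, 141, 145, 144, 139, 143, 220, 237, 237, 236, 237, 236, 237, 237, 236, 237, 248, 255, 255, 252, 219, 224, 219, 240, 239, 242, 238, 238, 236, 238, 236, 236, 237]
228 [238, 238, 238, 238, 239, 238, 238, 238, 234, 132, 141, 145, 143, 139, 142, 217, 236, 236, 237, 237, 236, 237, 236, 236, 236, 243, 253, 250, 193, 191, 193, 188, 202, 237, 239, 233, 238, 236, 238, 236, 236, 236]
229 [238, 238, 238, 237, 237, 237, 238, 238, 234, 172, 140, 144, 143, 142, 177, 231, 236, 237, 238, 237, 236, 237, 237, 237, 236, 215, 220, 202, 193, 189, 191, 188, 196, 237, 235, 225, 237, 237, 237, 236, 236, 236]
230 [238, 238, 238, 236, 237, 237, 238, 237, 236, 224, 176, 142, 144
[... 4391 characters left out ...]
 163, 163, 164, 163, 163, 164, 163, 164, 164, 164, 165]
251 [126, 128, 136, 156, 181, 142, 177, 182, 187, 189, 192, 191, 189, 186, 181, 166, 148, 152, 151, 146, 139, 120, 112, 111, 110, 112, 122, 146, 149, 164, 163, 164, 164, 165, 163, 163, 163, 163, 164, 163, 163, 165]
252 [127, 127, 127, 128, 144, 138, 142, 150, 161, 179, 182, 180, 171, 176, 164, 156, 152, 151, 139, 124, 120, 113, 113, 111, 117, 124, 133, 163, 163, 164, 163, 163, 164, 165, 163, 163, 163, 164, 164, 164, 164, 164]
253 [133, 130, 127, 127, 127, 134, 118, 137, 129, 146, 148, 161, 154, 158, 152, 151, 140, 134, 120, 111, 112, 113, 113, 120, 129, 132, 134, 146, 156, 163, 163, 164, 164, 164, 163, 163, 164, 164, 164, 163, 164, 164]
```

```bash
cat >> h.py <<'E'
PL=np.array([[.4565,.0820,0],[.4604,.0359,0],[.4646,-.0099,0]])
E
python3 - <<'E'
from h import *
delta(over(0,.168),Rv)
E
```

```text
t 11.6 pos [0.4537 0.08   0.2034] F [ 1.4  0.6 -2.3] gw 0.0197
row [3.2, -1.4, 35.4] [-0.0026, 0.0024, -0.0004] dist 36.0 deg 0.2
```

Call:
arm_command(plan=[[[3.2,-1.4,12,-0.0026,0.0024,0,1],[3.2,-1.4,24,-0.0026,0.0024,0,1],[3.2,-1.4,35,-0.0026,0.0024,0,1],[3.2,-1.4,38,-0.0026,0.0024,0,1],[3.2,-1.4,41,-0.0026,0.0024,0,1],[3.2,-1.4,44,-0.0026,0.0024,0,1],[3.2,-1.4,46,-0.0026,0.0024,0,1]]])

```text
time_s: 12.3
ee_pos: [0.4564, 0.0826, 0.1572]
eef_rot: [3.141, 0.0, 0.166]
force: [0.5, -0.3, -2.3]
grip_width: 0.0194
grip_force: 50.0
```

Call:
arm_command(plan=[[[0,0,2,0,0,0,1],[0,0,4,0,0,0,1],[0,0,5,0,0,0,1]]])

```text
time_s: 12.6
ee_pos: [0.4563, 0.0825, 0.1521]
eef_rot: [3.141, 0.001, 0.166]
force: [0.4, 0.8, -1.7]
grip_width: 0.0193
grip_force: 50.0
```

Call:
arm_command(plan=[[[0,-0.3,3,0,0,0,1],[0,-0.3,6,0,0,0,1],[0,-0.3,8,0,0,0,1]]])

```text
time_s: 12.9
ee_pos: [0.4562, 0.0828, 0.1439]
eef_rot: [3.141, 0.001, 0.166]
force: [0.8, -0.5, -1.6]
grip_width: 0.0198
grip_force: 50.0
```

Call:
arm_command(plan=[[[0,0,3,0,0,0,1],[0,0,6,0,0,0,1],[0,0,9,0,0,0,1],[0,0,11,0,0,0,1],[0,0,11,0,0,0,1],[0,0,11,0,0,0,1]]])

```text
time_s: 13.5
ee_pos: [0.4563, 0.0829, 0.1332]
eef_rot: [3.142, 0.001, 0.166]
force: [-1.0, -0.4, -2.3]
grip_width: 0.02
grip_force: 50.0
```

Run:
```python
from h import *
p,d=snap('side','p1'); o=ctrl.get_obs(); print(o['ee_pos'],o['force'],o['moment'].round(2)); T=o['ee_pos']
cv2.imwrite('pics/p1c.png',cv2.resize(p[200:260,210:290],None,fx=8,fy=8,interpolation=cv2.INTER_CUBIC))
delta(over(1,.20),Rv)
```

```text
[0.45631267 0.0828861  0.13327084] [ 0.41595289  0.3428763  -2.42842674] [ 0.01 -0.03  0.03]
t 13.55 pos [0.4563 0.0829 0.1333] F [ 0.4  0.3 -2.4] gw 0.0196
row [-3.8, 47.0, -66.7] [0.0, 0.0007, 0.0006] dist 82.0 deg 0.0
```

View pics/p1c.png

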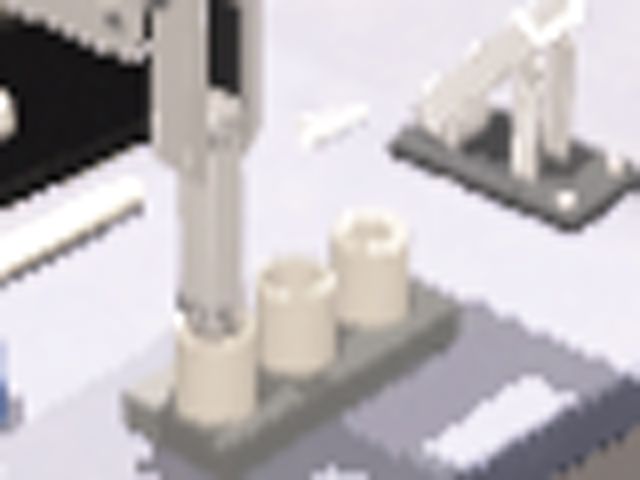

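The crop shows the plug sunk almost fully into sleeve 1 (about 215,325), upright and with no force, so sleeve 1 is wide. Next is place 2.

Call:
arm_command(plan=[[[0,0,-15,0,0,0,1],[0,0,-33,0,0,0,1],[0,0,-40,0,0,0,1],[-2,20,-40,0,0,0,1],[-3.6,40,-40,0,0,0,1],[-3.6,46.6,-38,0,0,0,1],[-3.6,46.6,-32,0,0,0,1],[-3.6,46.6,-28,0,0,0,1],[-3.6,46.6,-25,0,0,0,1],[-3.6,46.6,-22,0,0,0,1],[-3.6,46.6,-19,0,0,0,1]]])

```text
time_s: 14.65
ee_pos: [0.4604, 0.0367, 0.1519]
eef_rot: [3.142, 0.001, 0.166]
force: [-0.2, 0.1, -2.1]
grip_width: 0.0193
grip_force: 50.0
```

Call:
arm_command(plan=[[[0,0,3,0,0,0,1],[0,0,6,0,0,0,1],[0,0,9,0,0,0,1]]])

```text
time_s: 14.95
ee_pos: [0.4604, 0.0363, 0.143]
eef_rot: [3.141, 0.001, 0.166]
force: [0.1, -0.1, -2.2]
grip_width: 0.0199
grip_force: 50.0
```

Call:
arm_command(plan=[[[0,0,4,0,0,0,1],[0,0,8,0,0,0,1],[0,0,10,0,0,0,1],[0,0,10,0,0,0,1],[0,0,10,0,0,0,1]]])

```text
time_s: 15.45
ee_pos: [0.4605, 0.0363, 0.1333]
eef_rot: [3.141, 0.001, 0.166]
force: [-0.1, -0.4, -2.3]
grip_width: 0.0197
grip_force: 50.0
```

Run:
```python
from h import *
delta(over(2,.165)+[0,.0004,0],Rv)
```

```text
t 15.45 pos [0.4605 0.0363 0.1333] F [-0.1 -0.4 -2.3] gw 0.0197
row [-3.5, 45.9, -31.7] [0.0001, 0.0006, 0.0006] dist 56.0 deg 0.1
```

Call:
arm_command(plan=[[[0,0,-15,0,0,0,1],[0,0,-33,0,0,0,1],[0,0,-40,0,0,0,1],[-2,20,-40,0,0,0,1],[-3.5,40,-40,0,0,0,1],[-3.5,45.9,-38,0,0,0,1],[-3.5,45.9,-34,0,0,0,1],[-3.5,45.9,-31,0,0,0,1],[-3.5,45.9,-29,0,0,0,1],[-3.5,45.9,-28,0,0,0,1],[-3.5,45.9,-27,0,0,0,1]]])

```text
time_s: 16.55
ee_pos: [0.4646, -0.0092, 0.1602]
eef_rot: [3.141, 0.001, 0.166]
force: [1.2, 0.1, -1.3]
grip_width: 0.0199
grip_force: 50.0
```

Call:
arm_command(plan=[[[0,0,0.7,0,0,0,1],[0,0,1.4,0,0,0,1],[0,0,1.4,0,0,0,1]]])

```text
time_s: 16.85
ee_pos: [0.4647, -0.0096, 0.159]
eef_rot: [3.141, 0.0, 0.166]
force: [-0.8, -1.1, 0.1]
grip_width: 0.0197
grip_force: 50.0
```

Call:
arm_command(plan=[[[0,0,0.5,0,0,0,1],[0,0,0.8,0,0,0,1],[0,0,0.8,0,0,0,1]]])

```text
time_s: 17.15
ee_pos: [0.4649, -0.0097, 0.1585]
eef_rot: [3.141, -0.0, 0.166]
force: [0.2, -1.6, 5.0]
grip_width: 0.0198
grip_force: 50.0
```

Call:
arm_command(plan=[[[0,0,0.5,0,0,0,1],[0,0,0.5,0,0,0,1],[0,0,0.5,0,0,0,1]]])

```text
time_s: 17.45
ee_pos: [0.465, -0.0097, 0.1584]
eef_rot: [3.141, -0.001, 0.166]
force: [-0.8, -2.5, 8.5]
grip_width: 0.0196
grip_force: 50.0
```

```bash
cat >> h.py <<'E'
Tg=np.array([.4881,-.1528,.1101])
E
python3 - <<'E'
from h import *
o=ctrl.get_obs(); delta([.534,-.146,.25],Rg)
E
```

```text
t 17.45 pos [ 0.465  -0.0097  0.1584] F [-0.8 -2.5  8.5] gw 0.0196
row [45.7, 145.8, -91.5] [0.0006, 0.6973, 0.0008] dist 178.0 deg 40.0
```

Call:
arm_command(plan=[[[0,0,-6,0,0,0,1],[0,0,-40,0,0,0,1],[0,0,-85,0,0,0,1],[20,40,-92,0,0.14,0,1],[40,80,-92,0,0.28,0,1],[45.7,120,-91.5,0,0.42,0,1],[45.7,145.8,-91.5,0,0.56,0,1],[45.7,145.8,-91.5,0,0.6973,0,1],[45.7,145.8,-91.5,0,0.6973,0,1],[45.7,145.8,-91.5,0,0.6973,0,1]]])

```text
time_s: 18.45
ee_pos: [0.5334, -0.1459, 0.2491]
eef_rot: [-3.141, -0.693, 0.165]
force: [-0.1, 0.6, -1.4]
grip_width: 0.0194
grip_force: 50.0
```

Run:
```python
from h import *
for n,b in ((.04,.006),(.01,.005),(0,.004)): delta(Tg+n*nn-b*ax,Rg)
```

```text
t 18.45 pos [ 0.5334 -0.1459  0.2491] F [-0.1  0.6 -1.4] gw 0.0194
row [-84.1, -0.6, 71.5] [-0.0003, 0.0053, 0.0] dist 110.0 deg 0.3
t 18.45 pos [ 0.5334 -0.1459  0.2491] F [-0.1  0.6 -1.4] gw 0.0194
row [-114.1, -0.6, 72.7] [-0.0003, 0.0053, 0.0] dist 135.0 deg 0.3
t 18.45 pos [ 0.5334 -0.1459  0.2491] F [-0.1  0.6 -1.4] gw 0.0194
row [-124.0, -0.6, 73.7] [-0.0003, 0.0053, 0.0] dist 144.0 deg 0.3
```

Call:
arm_command(plan=[[[-30,-0.6,30,0,0.0053,0,1],[-60,-0.6,60,0,0.0053,0,1],[-84,-0.6,71,0,0.0053,0,1],[-98,-0.6,71.5,0,0.0053,0,1],[-108,-0.6,72,0,0.0053,0,1],[-114,-0.6,72.5,0,0.0053,0,1],[-119,-0.6,73,0,0.0053,0,1],[-122,-0.6,73.5,0,0.0053,0,1],[-123,-0.6,73.5,0,0.0053,0,1],[-123,-0.6,73.5,0,0.0053,0,1]]])

```text
time_s: 19.45
ee_pos: [0.4874, -0.153, 0.1141]
eef_rot: [3.141, -0.702, 0.166]
force: [0.9, 0.2, -1.4]
grip_width: 0.0196
grip_force: 50.0
```

Call:
arm_command(plan=[[[-0.8,0,0.5,0,0,0,1],[-1.5,0,1,0,0,0,1],[-1.5,0,1,0,0,0,1]]])

```text
time_s: 19.75
ee_pos: [0.4872, -0.1533, 0.1127]
eef_rot: [3.141, -0.703, 0.166]
force: [3.4, 0.4, 3.1]
grip_width: 0.0195
grip_force: 50.0
```

Call:
arm_command(plan=[[[0,0,1.5,0,0,0,1],[0,0,1.5,0,0,0,0.4],[0,0,1.5,0,0,0,-0.2],[0,0,1.5,0,0,0,-0.2],[0,0,1.5,0,0,0,-0.2],[0,0,-20,0,0,0,-0.2],[0,0,-60,0,0,0,-0.2],[0,0,-105,0,0,0,-0.2],[0,0,-120,0,0,0,-0.2],[0,0,-120,0,0,0,-0.2]]])

```text
time_s: 20.75
ee_pos: [0.4099, -0.1667, 0.2053]
eef_rot: [3.137, -0.704, 0.167]
force: [1.1, -0.5, -0.6]
grip_width: 0.0564
grip_force: 0.0
```

Run:
```python
from h import *
p,d=snap('top','q1'); P0,D0=load('g6')
for n,dd in (('before',D0),('after',d)):
    s=cloud('top',dd).reshape(-1,3)-head; u=s@ax; v=s@RZ.apply([0,1,0]); m=s@nn
    print(n,[(round(lo,2),int(k.sum()),v[k].min().round(4),v[k].max().round(4),np.median(m[k]).round(4)) for lo in (0,.02,.04,.06,.08,.1) for k in [(u>lo)&(u<lo+.02)&(abs(v)<.014)&(abs(m-.01)<.01)]])
    k=(u>-.03)&(u<.03)&(abs(v)<.012)&(m>-.01)&(m<.016); print('end',np.sort(u[k])[:10].round(4))
o=ctrl.get_obs(); print(o['ee_pos'],o['qpos'].round(2))
# sleeve 3 check
s=cloud('top',d).reshape(-1,3)
for c in PL: print(circ(s,c[:2]-[.0039,-.0005],.0135,.05,.062,.02))
delta(PL[2]+[0,0,.16],tilt(.087,0));
```

```text
before [(0, 30, np.float64(-0.0085), np.float64(0.0112), np.float64(0.008)), (0.02, 26, np.float64(-0.0074), np.float64(0.0115), np.float64(0.0087)), (0.04, 27, np.float64(-0.012), np.float64(0.0116), np.float64(0.0084)), (0.06, 26, np.float64(-0.0137), np.float64(0.0113), np.float64(0.0088)), (0.08, 25, np.float64(-0.0137), np.float64(0.0118), np.float64(0.0074)), (0.1, 20, np.float64(-0.0119), np.float64(0.0109), np.float64(0.0065))]
end [-0.0052 -0.0047 -0.0045 -0.004  -0.0022 -0.0021 -0.0021 -0.0019 -0.0016
 -0.0016]
after [(0, 34, np.float64(-0.0085), np.float64(0.0111), np.float64(0.0082)), (0.02, 26, np.float64(-0.0077), np.float64(0.0111), np.float64(0.0088)), (0.04, 28, np.float64(-0.0092), np.float64(0.0109), np.float64(0.0086)), (0.06, 21, np.float64(-0.0135), np.float64(0.0112), np.float64(0.0087)), (0.08, 28, np.float64(-0.0135), np.float64(0.0117), np.float64(0.0083)), (0.1, 20, np.float64(-0.012), np.float64(0.0089), np.float64(0.0081))]
end [-0.0044 -0.0043 -0.0031 -0.0031 -0.003  -0.0028 -0.0026 -0.002  -0.0019
 -0.0018]
[ 0.41017837 -0.16627244  0.20402323] [-0.81 -0.2   2.21  0.78  0.86  0.15]
(array([0.4515, 0.0817]), 49, np.float64(0.0015))
(array([0.4557, 0.0365]), 47, np.float64(0.0015))
(array([ 0.4603, -0.0099]), 61, np.float64(0.0017))
t 20.8 pos [ 0.4102 -0.1663  0.204 ] F [ 0.5 -0.3 -1.1] gw 0.0562
row [32.2, -145.4, 84.7] [-0.0256, -0.7026, 0.0748] dist 171.0 deg 40.5
```

Run:
```python
from h import *
Rs=tilt(.087+np.pi/2,0); delta(PL[2]+[0,.0003,.13],Rs)
p,d=load('top0'); w=cloud('top',d); s=w[210:252,134:178].reshape(-1,3)
# tray: rim points -> robust rect
g=np.zeros((200,200),np.uint8); q=((s[(s[:,2]>.011)&(s[:,2]<.03)][:,:2]-[.38,.155])*1000).astype(int); q=q[((q>=0)&(q<200)).all(1)]
g[q[:,0],q[:,1]]=255; g=cv2.morphologyEx(g,cv2.MORPH_CLOSE,np.ones((7,7)));n,l,st,ce=cv2.connectedComponentsWithStats(g); k=1+np.argmax(st[1:,4]); ys,xs=np.where(l==k)
r=cv2.minAreaRect(np.c_[ys,xs].astype(np.float32)); print('tray',np.array(r[0])/1000+[.38,.155],r[1],r[2], 'floor z',np.median(s[(abs(s[:,0]-.479)<.02)&(abs(s[:,1]-.255)<.02)][:,2]))
m=(p[205:256,130:182].min(-1)>200).astype(np.uint8); n,l,st,ce=cv2.connectedComponentsWithStats(m); k=1+np.argmax(st[1:,4]); ys,xs=np.where(l==k); c=cv2.minAreaRect(np.c_[xs+130,ys+205].astype(np.float32)); print(c, ray('top',c[0][0],c[0][1],.015))
```

```text
t 20.8 pos [ 0.4102 -0.1663  0.204 ] F [ 0.5 -0.3 -1.1] gw 0.0562
row [12.8, -145.8, 107.6] [0.5243, -0.564, -1.426] dist 182.0 deg 92.9
tray [0.47795889 0.25387799] (93.26612091064453, 97.12641143798828) 79.50852966308594 floor z 0.003226940935428524
((156.7647247314453, 231.55880737304688), (23.21156120300293, 29.827939987182617), 12.52880859375) [0.48021469 0.24900808 0.015     ]
```

Call:
arm_command(plan=[[[13,-146,60,0.5243,-0.564,-1.426,-0.5],[13,-146,60,0.5243,-0.564,-1.426,-0.5],[13,-146,60,0.5243,-0.564,-1.426,-0.5],[13,-146,60,0.5243,-0.564,-1.426,-0.5],[13,-146,107,0.5243,-0.564,-1.426,-0.5],[13,-146,107,0.5243,-0.564,-1.426,-0.5],[13,-146,107,0.5243,-0.564,-1.426,-0.5],[13,-146,107,0.5243,-0.564,-1.426,-0.5],[13,-146,107,0.5243,-0.564,-1.426,-0.5],[13,-146,107,0.5243,-0.564,-1.426,-0.5],[13,-146,107,0.5243,-0.564,-1.426,-0.5],[13,-146,107,0.5243,-0.564,-1.426,-0.5]]], squeeze=20)

```text
time_s: 22.0
ee_pos: [0.4643, -0.0073, 0.1284]
eef_rot: [-3.138, -0.002, 1.664]
force: [-0.8, -0.3, -0.6]
grip_width: 0.0703
grip_force: 0.0
```

Run:
```python
from h import *
Rs=tilt(.087+np.pi/2,0); delta(PL[2]+[0,.0003,.026],Rs); print(ctrl.get_obs()['qpos'].round(2))
```

```text
t 22.0 pos [ 0.4643 -0.0073  0.1284] F [-0.8 -0.3 -0.6] gw 0.0703
row [-2.5, 0.5, 102.4] [-0.0041, -0.0019, 0.006] dist 102.0 deg 0.4
[-0.1   0.2   1.84  0.    1.11 -0.19]
```

Call:
arm_command(plan=[[[-2.5,0.5,20,0,0,0.006,-0.5],[-2.5,0.5,45,0,0,0.006,-0.5],[-2.5,0.5,70,0,0,0.006,-0.5],[-2.5,0.5,90,0,0,0.006,-0.5],[-2.5,0.5,100,0,0,0.006,-0.5],[-2.5,0.5,102,0,0,0.006,-0.5],[-2.5,0.5,102,0,0,0.006,0],[-2.5,0.5,102,0,0,0.006,1],[-2.5,0.5,102,0,0,0.006,1],[-2.5,0.5,102,0,0,0.006,1],[-2.5,0.5,102,0,0,0.006,1]]])

```text
time_s: 23.1
ee_pos: [0.4635, -0.0112, 0.0285]
eef_rot: [-3.138, -0.002, 1.653]
force: [-9.1, -2.7, 14.0]
grip_width: 0.0347
grip_force: 20.0
```

Run:
```python
from h import *
o=ctrl.get_obs(); print(o['ee_pos'],o['eef_rot'],o['force'],o['grip_width'],o['grip_force'])
delta([.482,.2535,.10],tilt(.087+np.pi/2,0))
```

```text
[ 0.46354872 -0.01115968  0.02847723] [-3.13775530e+00 -1.60354535e-03  1.65309397e+00] [-9.05909521 -2.66008744 13.99046756] 0.034713752792613746 20.048078913241625
t 23.1 pos [ 0.4635 -0.0112  0.0285] F [-9.1 -2.7 14. ] gw 0.0347
row [262.4, 39.9, -71.3] [-0.0038, -0.0016, -0.0047] dist 275.0 deg 0.4
```

Call:
arm_command(plan=[[[0,0,-6,0,0,0,1],[0,0,-25,0,0,0,1],[0,0,-55,0,0,0,1],[0,0,-85,0,0,0,1],[45,7,-90,0,0,0,1],[92,14,-90,0,0,0,1],[140,21,-90,0,0,0,1],[188,29,-90,0,0,0,1],[235,36,-80,0,0,0,1],[262,40,-71,0,0,0,1],[262,40,-71,0,0,0,1],[262,40,-71,0,0,0,1]]])

```text
time_s: 24.3
ee_pos: [0.4829, 0.2533, 0.0996]
eef_rot: [-3.14, -0.001, 1.654]
force: [0.1, 0.5, -0.8]
grip_width: 0.0353
grip_force: 20.0
```

Run:
```python
from h import *
delta([.482,.2535,.0225],tilt(.087+np.pi/2,0))
p,d=snap('top','t1'); s=cloud('top',d).reshape(-1,3)
for c in PL[:2]: print(circ(s,c[:2]-[.0039,-.0005],.0135,.05,.062,.02))
```

```text
t 24.3 pos [0.4829 0.2533 0.0996] F [ 0.1  0.5 -0.8] gw 0.0353
row [0.2, -0.8, 77.1] [-0.0014, -0.0013, -0.0038] dist 77.0 deg 0.2
(array([0.4517, 0.0821]), 50, np.float64(0.0013))
(array([0.4556, 0.0361]), 48, np.float64(0.0015))
```

Call:
arm_command(plan=[[[0,0,25,0,0,0,1],[0,0,50,0,0,0,1],[0,0,65,0,0,0,1],[0,0,71,0,0,0,1],[0,0,74,0,0,0,1],[0,0,75.5,0,0,0,1],[0,0,75.5,0,0,0,1]]])

```text
time_s: 25.05
ee_pos: [0.4834, 0.2532, 0.0248]
eef_rot: [-3.142, -0.002, 1.653]
force: [-0.4, -0.8, -0.2]
grip_width: 0.035
grip_force: 20.0
```

Call:
arm_command(plan=[[[0,0,1,0,0,0,1],[0,0,2,0,0,0,1],[0,0,2,0,0,0,1]]])

```text
time_s: 25.35
ee_pos: [0.483, 0.2533, 0.0222]
eef_rot: [-3.141, -0.002, 1.653]
force: [0.6, -0.3, -0.5]
grip_width: 0.0352
grip_force: 20.0
```

Call:
arm_command(plan=[[[0,0,0.7,0,0,0,1],[0,0,1.4,0,0,0,1],[0,0,1.4,0,0,0,1]]])

```text
time_s: 25.65
ee_pos: [0.4831, 0.2534, 0.0215]
eef_rot: [-3.141, -0.002, 1.653]
force: [-3.6, -1.8, 10.2]
grip_width: 0.035
grip_force: 20.0
```

Call:
arm_command(plan=[[[0,0,0.7,0,0,0,1],[0,0,1.4,0,0,0,1],[0,0,1.4,0,0,0,1]]])

```text
time_s: 25.95
ee_pos: [0.4831, 0.2534, 0.0212]
eef_rot: [-3.141, -0.002, 1.653]
force: [-9.7, -4.7, 25.7]
grip_width: 0.0349
grip_force: 20.0
```

Call:
arm_command(plan=[[[0,0,-1.6,0,0,0,1],[0,0,-1.6,0,0,0,0.15],[0,0,-1.6,0,0,0,-0.1],[0,0,-1.6,0,0,0,-0.1],[0,0,-1.6,0,0,0,-0.1],[0,0,-20,0,0,0,-0.1],[0,0,-60,0,0,0,-0.1],[0,0,-110,0,0,0,-0.1],[-45,0,-150,0,0,0,-0.1],[-90,-30,-180,0,0,0,-0.1],[-135,-60,-180,0,0,0,-0.1],[-180,-90,-180,0,0,0,-0.1]]])

```text
time_s: 27.15
ee_pos: [0.4204, 0.0883, 0.1989]
eef_rot: [3.141, -0.001, 1.653]
force: [0.7, -0.4, 0.3]
grip_width: 0.0516
grip_force: 0.0
```

Run:
```python
from h import *
o=ctrl.get_obs(); print(o['ee_pos'],o['grip_width'])
p,d=snap('top','f1'); q,e=snap('side','f1s'); s=cloud('top',d).reshape(-1,3)
for c in PL[:2]: print(circ(s,c[:2]-[.0039,-.0005],.0135,.05,.062,.02))
print('tray sleeve',circ(s,[.479,.254],.0135,.04,.058,.025)); m=(np.hypot(s[:,0]-.479,s[:,1]-.254)<.02)&(s[:,2]>.03); print('top z',np.median(s[m][:,2]),m.sum())
S=cloud('side',e).reshape(-1,3); m=(np.hypot(S[:,0]-.479,S[:,1]-.254)<.03)&(S[:,2]>.025); print('side',m.sum(),S[m].max(0) if m.any() else '')
for nm,ss in (('top',s),('side',S)):
    t=ss-head; u=t@ax; v=t@RZ.apply([0,1,0]); n=t@nn; k=(u>-.03)&(u<.03)&(abs(v)<.012)&(n>-.01)&(n<.016); print(nm,'end',np.sort(u[k])[:8].round(4))
a=cv2.resize(p[165:265,125:325],None,fx=4,fy=4,interpolation=cv2.INTER_CUBIC)[:, :800]; cv2.imwrite('pics/f1c.png',a)
```

```text
[0.42036273 0.088309   0.19888995] 0.051564527342391586
(array([0.4507, 0.0817]), 15, np.float64(0.0016))
(array([0.4558, 0.0363]), 46, np.float64(0.0014))
tray sleeve (array([0.4804, 0.2539]), 48, np.float64(0.002))
top z 0.04828993500042433 56
side 0 
top end [-0.0058 -0.0049 -0.0038 -0.0037 -0.0035 -0.0031 -0.0027 -0.0023]
side end [-0.0085 -0.0072 -0.0069 -0.0068 -0.0061 -0.0051 -0.0051 -0.0045]
```

View pics/f1c.png

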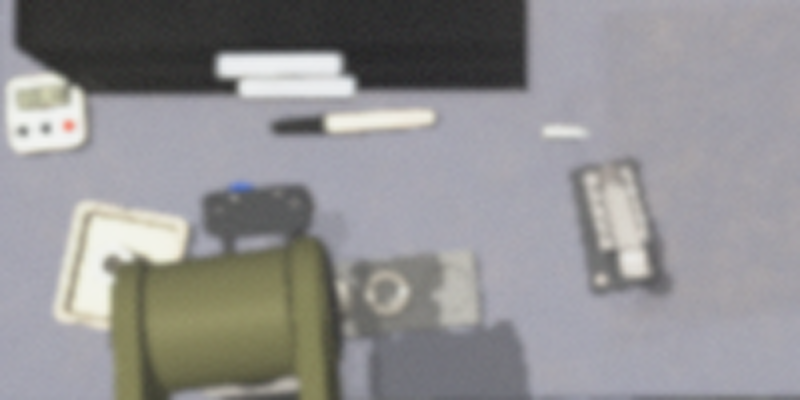

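The top view shows the sleeve upright in the tray (ring top at 48 mm, about crop 120,262), the gauge in the rest (about 615,220), and the bystanders unmoved. Handing in.

```bash
python3 -c "
from station import ctrl
print(ctrl.hand_in())"
```

```text
the job is handed in; nothing more can be done
None
```

I handed the job in at about 27 s of the 69 s allowed: the sleeves at places 1 and 2 let the plug in and stay in the holder, the one at place 3 stopped it and now stands upright in the white tray, and the gauge is back in the sloped rest (the hand-in gave no verdict).

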